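# Lay out the headlamp repair kit in its matching nests

### The arm

A 6-joint arm with a two-finger parallel gripper is mounted at the origin on a cart in front of the work surface, level with it; the furniture and walls round the work are solid. World frame = base frame: x ahead of the robot, y to its left, z up, the work surface at z = 0. Lengths are in m, angles in rad, forces in N, time in s.
With the tool pointing down it reaches from about 0.425 to 0.95 m from the base axis. Payload 3.5 kg.
Tool frame: the origin (TCP) lies on the centre line of the jaws, within the pads' length; the fingertips stand 14 mm ahead of it and the grasp point (between the pads) lies 5 mm behind it (ctrl.tip_reach is the distance from the TCP to the fingertips, in m); z points along the fingers, y is the line along which they close (so a half turn about z gives the same grasp; the last joint's range is limited). The gripper opens to 85 mm and grips with 20 to 120 N. Pads are 22 mm wide; open, the fingers measure 114 mm over their backs; the gripper's body (76 mm by 85 mm) begins 54 mm behind the grasp point. The pads swing forward as they close: fully open they stand 13 mm farther back than shut.
Start: joints at [-1.458, 0.286, 1.577, -0, 1.279, -0.15], TCP at [0.175, -0.652, 0.245] pointing down, gripper open.
Joint ranges: [-2.77, 2.77], [-0.9, 2.22], [0.21, 2.48], [-1.53, 4.67], [0.24, 2.81], [-2.84, 2.84]. Speed limits (rad/s): [2.79, 2.79, 3.14, 3.14, 3.14, 3.14].

### API

Orientations are given as a unit quaternion [x, y, z, w].
In Python, from plant import get_state, imaging, workorder, ctrl gives the robot as it stands. The module is installed in compiled form; this text tells all that it offers.
- The arm moves only by the shell command python3 -m jog 'ROWS' [FORCE]. ROWS is JSON, a list of rows, each a list of 7 numbers: the closure, from 0 (fully open) to 1 (shut), then the shift along the tool's x, y, z in mm, then the turn, a rotation vector about the tool's x, y, z in rad. In form: [[gripper, tx, ty, tz, ax, ay, az], ...]. A call has 1 to 12 rows; each row is the pose to reach, as a shift and turn from the pose commanded when the call began, along the tool's axes at that moment; what a row does not reach only later rows make up. A row lasts 1/10 s, in which the tool goes at most 50 mm and 8.59 degrees, less where a joint would pass 70% of its speed; a pose out of reach is approached as far as the arm can. A call with a gripper value outside its range is refused whole. The fingers move at their own pace and stop on an object; FORCE is the grip in N (left out, the last holds). Time passes only in rows, so rows that repeat a pose let the fingers close. It gives the time, the measured TCP pose, the force, the opening and the grip force at its end, in the units of the state.
- get_state(): the state, without advancing time (a new reading comes with each control period).
- imaging.read_camera(name): name is "side" or "top" or "wrist"; returns a dict with "image" (400x640x3 uint8, blue, green, red), "fx", "fy", "cx", "cy" (pixels), "R" (3x3) and "t" (3): a world point X has camera coordinates R X + t; the wrist camera has in their place "tool_from_camera" (4x4, takes a point from camera to tool coordinates, whose origin is the TCP and whose axes are the flange's). Camera axes: x right, y down, z forward; pixel columns grow to the right and rows downward; lengths in m; the calibration is good to about 2 mm. The wrist camera is an equidistant fisheye: a pixel r from the principal point sees the ray r / f radians off the axis. A picture is of the moment at which its call begins: read the wrist's pose just before it. There is no depth.
- workorder.sign_off(): hands the job in; it is judged then, once.
The state is a dict: "time": time; "qpos": joint angles; "dq": joint speeds; "joint_efforts": joint torques, N m; "eef_pos": TCP position; "tcp_rot": TCP orientation; "contact_force": force on the tool from outside, world axes, zero at the start; "wrist_torque": the same for the moment, N m; "opening": opening from 0.0 (shut) to 1.0 (fully open); "finger_force": force on a finger pad.
Only numpy, scipy, OpenCV 4.12 (cv2) and the standard library are available. Lean on these libraries where they do the work, as an engineer would, in place of code of your own. Each camera call takes 0.05 s, during which the arm holds its last target. There are 200 camera calls.

### The job

Set out the parts for the next headlamp repair: put the rubber dust cap, the relay, the dropper bottle and the small finned lamp driver unit, which stand about on the two benches, each into the grey nest on the left-hand bench whose outline matches its foot in shape and size. Each part must stand upright (the relay with its pins up) and flat on the floor of its nest, inside the rim.

Things in the scene. Friction and masses are not known exactly. Their poses are not given: they have to be found in the camera images.
- dust_cap: Black rubber dust cap like a small hat: a round brim 72 mm across and 12 mm high with a dome 44 mm across above it up to 26 mm; about 40 g. Pinch it by the dome (12 to 26 mm above its underside). Belongs in big_round_nest. Loose. Origin: centre of its underside, z up (it stands upright on a bench top at the start).
- relay: Black relay, a block 28 mm square and 26 mm high with four thin contact pins on top up to 37 mm; a tab 2 mm thick, 8 mm wide and 30 mm high sticks out on its +x face, so it measures 30 mm along x (from -15 to +15) and 28 mm along y. About 35 g. Easiest taken across y by the upper part of the block. Belongs in small_square_nest, any side forward. Loose. Origin: centre of its underside, z up (it stands upright on a bench top at the start).
- bottle: Small brown dropper bottle with a black pipette top: body 33 mm in diameter up to 70 mm, neck 24 mm from there to 77 mm, 102 mm high in all; about 70 g. Belongs in small_round_nest. Loose. Origin: centre of its underside, z up (it stands upright on a bench top at the start).
- driver_unit: Bare aluminium finned box 46 mm along its x, 63 mm along its y, 34 mm high, a black socket flush in one end; smooth sides up to 28 mm. About 150 g. Take it across x. (The two larger finned plates on the right bench are fixed clutter.) Belongs in oblong_nest, long side along long side, either way round. Loose. Origin: centre of its underside, z up.
- big_round_nest: Large round grey plastic nest with a black rubber floor, 84 mm inside diameter, 94 mm outside; for the dust cap. It is screwed to the bench and cannot move. Origin: centre of its underside, on the bench top, z up. The floor is 3 mm thick, the rim stands 8 mm above the bench, the wall is 5 mm thick; two 9 mm screw ears stick out along its x axis, no higher than the floor. It lies on the left bench, turned up to 20 degrees from square.
- small_square_nest: Small square grey plastic nest with a black rubber floor, 40 x 40 mm inside, 50 x 50 mm outside; for the relay. It is screwed to the bench and cannot move. Origin: centre of its underside, on the bench top, z up. The floor is 3 mm thick, the rim stands 8 mm above the bench, the wall is 5 mm thick; two 9 mm screw ears stick out along its x axis, no higher than the floor. It lies on the left bench, turned up to 20 degrees from square.
- small_round_nest: Small round grey plastic nest with a black rubber floor, 44 mm inside diameter, 54 mm outside; for the bottle. It is screwed to the bench and cannot move. Origin: centre of its underside, on the bench top, z up. The floor is 3 mm thick, the rim stands 8 mm above the bench, the wall is 5 mm thick; two 9 mm screw ears stick out along its x axis, no higher than the floor. It lies on the left bench, turned up to 20 degrees from square.
- oblong_nest: Oblong grey plastic nest with a black rubber floor, inside 58 mm along its x and 75 mm along its y, outside 68 x 85 mm; for the driver unit. It is screwed to the bench and cannot move. Origin: centre of its underside, on the bench top, z up. The floor is 3 mm thick, the rim stands 8 mm above the bench, the wall is 5 mm thick; two 9 mm screw ears stick out along its x axis, no higher than the floor. It lies on the left bench, turned up to 20 degrees from square.

How it is judged:
By the outcome, as a careful person would: the job done as asked, in the order asked, and still so for the second after the job is handed in, with the robot touching nothing.
It also fails if it takes over 102 s, if anything falls off the work surface, if the arm or the gripper's body presses on something with over 40 N, if the wrist force passes 120 N, or if a joint passes its speed limit or range.

## Working session

There is one attempt and no reset: what is moved stays moved. The work goes in short steps, Python scripts to look and compute and a shell command to move; the robot and the scene stay as the last step left them, time stands still between calls to the robot, and variables do not carry over. Pictures are saved under pics/ and viewed, at most 14 in all, crops included, and the job is handed in when it is done.

```bash
mkdir -p pics
python3 - <<'E'
from plant import get_state, imaging, ctrl
import cv2
s=get_state(); print(s, ctrl.tip_reach)
for n in ("top","side","wrist"):
    c=imaging.read_camera(n); cv2.imwrite(f"pics/{n}0.png",c["image"])
    print(n,{k:v for k,v in c.items() if k!="image"})
E
```

```text
{'time': 0.0, 'qpos': array([-1.45798645e+00,  2.87168722e-01,  1.57815824e+00,  8.60106081e-06,
        1.27860730e+00, -1.50008782e-01]), 'dq': array([ 0.00040928,  0.00085902,  0.00118238, -0.00110929, -0.00036694,
        0.00146625]), 'joint_efforts': array([-1.20991659e-03, -4.05977476e+01, -2.92629129e+01, -2.32163411e-04,
        5.80382664e-03,  8.83711749e-06]), 'eef_pos': array([ 0.17532172, -0.65119385,  0.24395526]), 'tcp_rot': array([ 9.91377696e-01,  1.31030126e-01,  2.58911462e-05, -1.17052471e-03]), 'contact_force': array([-0.12776476,  0.37112648, -0.00105554]), 'wrist_torque': array([-0.00588488, -0.00985457,  0.02105447]), 'finger_force': 0.0, 'opening': 0.9979678344847105} 0.014
top {'fx': 501.943566262461, 'fy': 501.943566262461, 'cx': 324.13713037352915, 'cy': 192.74033423541113, 'R': array([[-0.00643288, -0.99987348,  0.01454795],
       [-0.98882245,  0.0041933 , -0.14903887],
       [ 0.14895901, -0.01534409, -0.98872432]]), 't': array([-0.00848512,  0.51348208,  1.584739  ])}
side {'fx': 520.3146987179227, 'fy': 520.3146987179227, 'cx': 315.9938920808538, 'cy': 197.8823516369231, 'R': array([[-0.93436781, -0.35630192,  0.00239559],
       [-0.19777674,  0.5130347 , -0.83527227],
       [ 0.29638008, -0.78092531, -0.54983134]]), 't': array([0.50165867, 0.1491669 , 1.49053004])}
wrist {'fx': 309.70691628693146, 'fy': 309.70691628693146, 'cx': 323.1235485219659, 'cy': 199.34202298523934, 'tool_from_camera': array([[-4.78996634e-04, -9.54805693e-01, -2.97230312e-01,
         7.66592052e-02],
       [ 9.99999390e-01, -7.53135345e-04,  8.07796390e-04,
         8.01374695e-04],
       [-9.95143246e-04, -2.97229744e-01,  9.54805472e-01,
        -1.29091901e-01],
       [ 0.00000000e+00,  0.00000000e+00,  0.00000000e+00,
         1.00000000e+00]])}
```

View pics/top0.png

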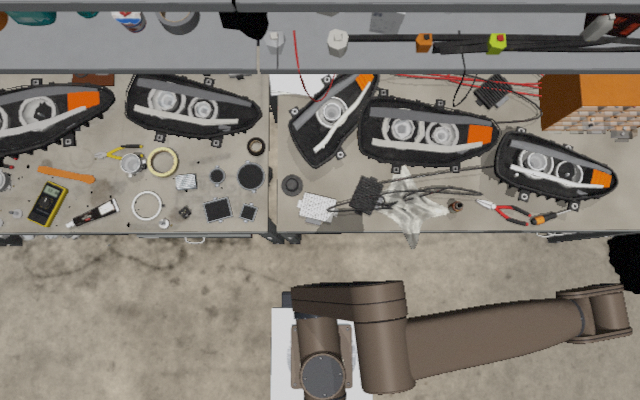

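View pics/side0.png

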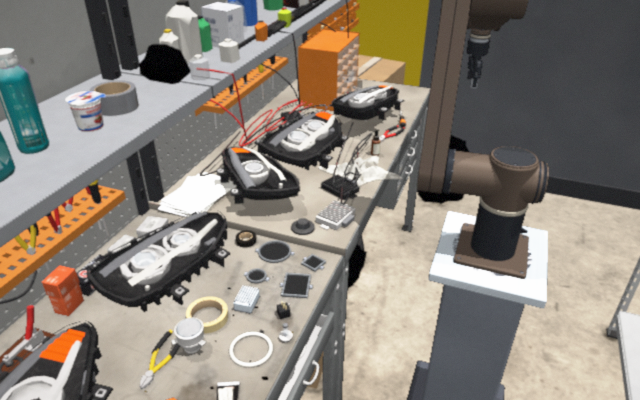

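The overview shows the nests at top (250,177), (217,176), (217,210) and (248,212). The driver is about (185,182), the relay (184,213), the cap (291,184) and the bottle (456,206). I'll enlarge to check.

Run:
```python
import cv2, numpy as np
im=cv2.imread("pics/top0.png")
a=cv2.resize(im[155:235,160:310],None,fx=5,fy=5,interpolation=cv2.INTER_CUBIC)
b=cv2.resize(im[190:225,440:475],None,fx=5,fy=5,interpolation=cv2.INTER_CUBIC)
o=np.zeros((580,800,3),np.uint8);o[:400,:750]=a;o[402:577,:175]=b
s=cv2.imread("pics/side0.png");o[402:577,200:500]=cv2.resize(s[100:170,340:460],(300,175))
cv2.imwrite("pics/crop.png",o)
```

```text
(no output)
```

View pics/crop.png

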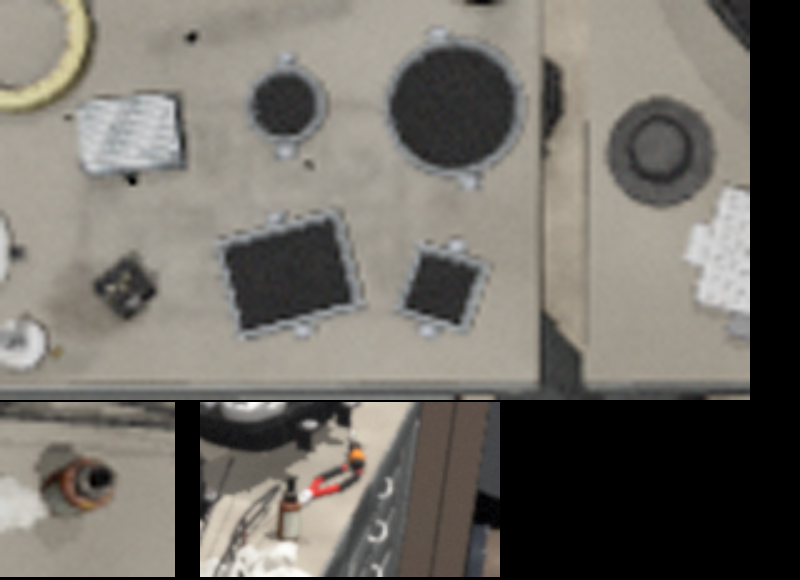

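```bash
cat > h.py <<'E'
import numpy as np, cv2
from plant import get_state, imaging
from scipy.spatial.transform import Rotation as Ro
def top(u,v,z,c):
    d=c["R"].T@np.array([(u-c["cx"])/c["fx"],(v-c["cy"])/c["fy"],1]); o=-c["R"].T@c["t"]
    return o+d*(z-o[2])/d[2]
def wray(u,v,c,s):
    p=np.array([u-c["cx"],v-c["cy"]])/c["fx"]; r=np.hypot(*p)
    d=np.array([*(p/r*np.sin(r)),np.cos(r)]) if r>1e-9 else np.array([0,0,1.])
    T=c["tool_from_camera"]; R=Ro.from_quat(s["tcp_rot"])
    return s["eef_pos"]+R.apply(T[:3,3]), R.apply(T[:3,:3]@d)
def wpt(u,v,z,c,s):
    o,d=wray(u,v,c,s); return o+d*(z-o[2])/d[2]
def shot(name):
    s=get_state(); c=imaging.read_camera("wrist"); cv2.imwrite(f"pics/{name}.png",c["image"])
    np.save(f"pics/{name}.npy",{"s":s,"c":{k:v for k,v in c.items() if k!="image"}},allow_pickle=True)
    return c,s
def load(name):
    d=np.load(f"pics/{name}.npy",allow_pickle=True).item(); return d["c"],d["s"]
def go(x,y,z,yaw,s=None):
    "shift/turn in tool axes for target TCP, tool down, closing line (tool y) at world angle yaw (mod 180)"
    s=s or get_state(); R=Ro.from_quat(s["tcp_rot"]); t=R.inv().apply(np.array([x,y,z])-s["eef_pos"])*1000
    best=None
    for k in (0,np.pi):
        a=yaw+k; Y=np.array([np.cos(a),np.sin(a),0]); Z=np.array([0,0,-1.]); X=np.cross(Y,Z)
        T=Ro.from_matrix(np.stack([X,Y,Z],1)); rv=(R.inv()*T).as_rotvec()
        if best is None or np.linalg.norm(rv)<np.linalg.norm(best): best=rv
    tip=R.inv().apply([0,0,1.])
    print("shift",t.round(1),"rot",best.round(3),"eef",s["eef_pos"].round(4),"yaw_toolY",round(float(np.arctan2(*R.as_matrix()[[1,0],1])),3),"q6",s["qpos"].round(2), "t",round(s["time"],2))
E
python3 - <<'E'
from h import *
c=imaging.read_camera("top")
f=lambda u,v,z,x0=160,y0=155:top(x0+(u+.5)/5-.5,y0+(v+.5)/5-.5,z,c)
for n,u,v,z in [("sround",286,104,.008),("bround",454,106,.008),("cap dome",661,146,.026),("cap brim",661,152,.012)]: print(n,f(u,v,z).round(4))
for n,P,z in [("obl",[(217,243),(338,210),(362,302),(242,337)],.008),("sq",[(421,243),(489,262),(465,330),(399,312)],.008),("driver",[(77,98),(180,93),(186,165),(84,173)],.034),("relay",[(126,254),(158,288),(126,320),(94,285)],.026)]:
    Q=np.array([f(u,v,z) for u,v in P]); e=np.roll(Q,-1,0)-Q
    print(n,Q.mean(0).round(4),"len",np.linalg.norm(e,axis=1).round(4),"ang",np.arctan2(e[:,1],e[:,0]).round(3))
print("bottle",f(99,78,.102,440,190).round(4), "body", f(80,85,.04,440,190).round(4))
E
```

```text
sround [0.5774 0.3424 0.008 ]
bround [0.5757 0.2317 0.008 ]
cap dome [0.5453 0.094  0.026 ]
cap brim [0.5436 0.0947 0.012 ]
obl [0.4652 0.3371 0.008 ] len [0.0814 0.0631 0.0807 0.0644] ang [-1.304 -2.869  1.854  0.284]
sq [0.4556 0.2367 0.008 ] len [0.0464 0.0471 0.0448 0.0473] ang [-1.849  2.817  1.3   -0.29 ]
driver [0.5544 0.4364 0.034 ] len [0.0666 0.0477 0.0657 0.0497] ang [-1.525 -3.029  1.646  0.128]
relay [0.4545 0.4387 0.026 ] len [0.0308 0.0286 0.0312 0.0282] ang [-2.376  2.375  0.753 -0.781]
bottle [ 0.4629 -0.4303  0.102 ] body [ 0.4661 -0.4356  0.04  ]
```

View pics/wrist0.png

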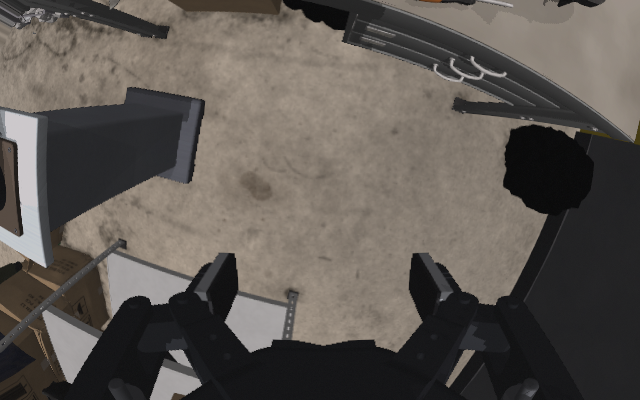

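The wrist view shows only the floor and both open jaws, with nothing of the work. The top view gave plausible sizes, so I'll set out towards the cap, passing the bottle.

Run:
```python
from h import *
go(.44,-.40,.25,np.pi/2); go(.50,.0,.25,np.pi/2);go(.545,.0945,.2,np.pi/2)
```

```text
shift [ 320.9 -174.    -5.2] rot [-0.002 -0.     0.263] eef [ 0.1753 -0.6514  0.2445] yaw_toolY -1.308 q6 [-1.46  0.29  1.58 -0.    1.28 -0.15] t 0.2
shift [ 482.7 -544.7   -4.6] rot [-0.002 -0.     0.263] eef [ 0.1753 -0.6514  0.2445] yaw_toolY -1.308 q6 [-1.46  0.29  1.58 -0.    1.28 -0.15] t 0.2
shift [ 550.7 -624.2   45.5] rot [-0.002 -0.     0.263] eef [ 0.1753 -0.6514  0.2445] yaw_toolY -1.308 q6 [-1.46  0.29  1.58 -0.    1.28 -0.15] t 0.2
```

```bash
python3 -m jog '[[0,320,-174,-5,0,0,0.26],[0,320,-174,-5,0,0,0.26],[0,320,-174,-5,0,0,0.26],[0,320,-174,-5,0,0,0.26],[0,320,-174,-5,0,0,0.26],[0,320,-174,-5,0,0,0.26],[0,320,-174,-5,0,0,0.26],[0,320,-174,-5,0,0,0.26],[0,320,-174,-5,0,0,0.26],[0,320,-174,-5,0,0,0.26]]' 20
python3 - <<'E'
from h import *
shot("w1"); go(.545,.0945,.2,np.pi/2)
E
```

```text
time: 1.2
eef_pos: [0.4387, -0.4012, 0.2501]
tcp_rot: [1.0, 0.001, -0.0, 0.0]
contact_force: [-0.2, -0.3, -1.1]
opening: 1.0
finger_force: 0.0
shift [ 107.6 -496.    49.9] rot [0.    0.001 0.002] eef [ 0.4383 -0.4016  0.2501] yaw_toolY -1.569 q6 [-0.91  0.11  1.78 -0.    1.26  0.66] t 1.25
```

View pics/w1.png

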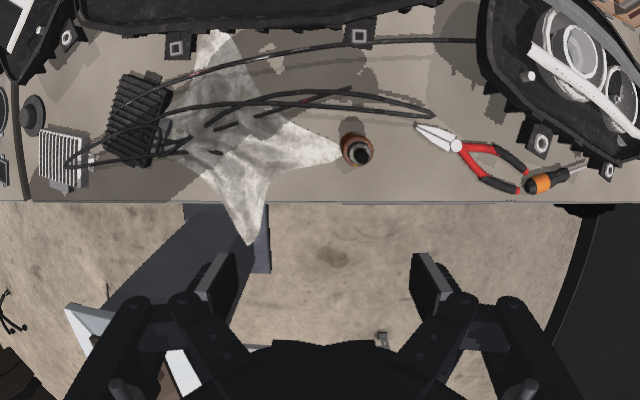

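The bottle stands clear at (357,151) with its pipette tip at (361,157); the bench edge is at row 202. The cap is at the far left, about (32,115).

```bash
python3 -m jog '[[0,90,-495,50,0,0,0],[0,90,-495,50,0,0,0],[0,90,-495,50,0,0,0],[0,90,-495,50,0,0,0],[0,90,-495,50,0,0,0],[0,90,-495,50,0,0,0],[0,90,-495,50,0,0,0],[0,90,-495,50,0,0,0],[0,90,-495,50,0,0,0],[0,90,-495,50,0,0,0],[0,90,-495,50,0,0,0],[0,90,-495,50,0,0,0]]'
python3 - <<'E'
from h import *
c,s=load("w1"); print("bottle",wpt(361,157,.102,c,s).round(4),wpt(357,150,.07,c,s).round(4),"edge",wpt(357,202,0,c,s).round(4))
shot("w2"); go(.545,.0945,.06,np.pi/2)
E
```

```text
time: 2.45
eef_pos: [0.5279, 0.0942, 0.1999]
tcp_rot: [1.0, 0.002, -0.0, 0.0]
contact_force: [0.5, -0.7, -0.7]
opening: 0.998
finger_force: 0.0
bottle [ 0.4696 -0.4364  0.102 ] [ 0.4714 -0.4361  0.07  ] edge [ 0.3939 -0.446   0.    ]
shift [ 17.1  -1.3 140.1] rot [0.001 0.    0.002] eef [0.528  0.0933 0.2002] yaw_toolY -1.569 q6 [-0.01  0.02  1.96 -0.    1.16  1.56] t 2.5
```

View pics/w2.png

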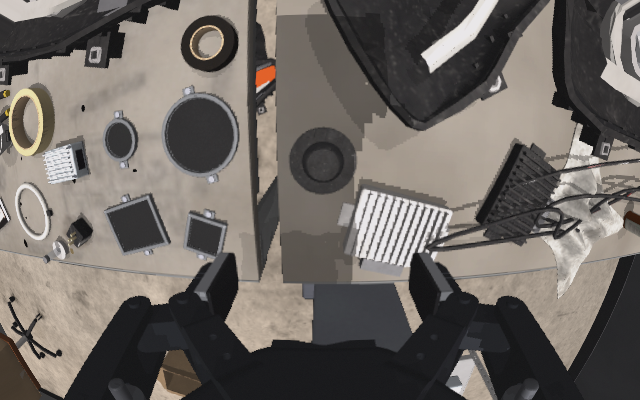

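The cap dome is at (323,160) with the brim centred at (321,160). The nests are at big (200,135), small round (119,139), oblong (138,223) and square (205,233). The finned plate (400,228) is close to the cap on the robot side.

Run:
```python
from h import *
c,s=load("w2")
for n,u,v,z in [("dome",323,160,.026),("brim",321.5,160,.012),("big",200.5,135,.008),("sr",119.5,140,.008),("obl",138,223.5,.008),("sq",205,233,.008),("plate corner",360,190,.02)]: print(n,wpt(u,v,z,c,s).round(4))
go(.545,.0945,.027,np.pi/2)
```

```text
dome [0.5512 0.0935 0.026 ]
brim [0.5487 0.095  0.012 ]
big [0.5778 0.2268 0.008 ]
sr [0.5792 0.3392 0.008 ]
obl [0.4719 0.3289 0.008 ]
sq [0.4625 0.2334 0.008 ]
plate corner [0.5188 0.0549 0.02  ]
shift [ 17.1  -1.3 173.1] rot [0.001 0.    0.002] eef [0.528  0.0933 0.2002] yaw_toolY -1.569 q6 [-0.01  0.02  1.96 -0.    1.16  1.56] t 2.5
```

```bash
python3 -m jog '[[0,20,-1,100,0,0,0],[0,20,-1,100,0,0,0],[0,20,-1,140,0,0,0],[0,20,-1,174,0,0,0],[0,20,-1,174,0,0,0],[0.3,20,-1,174,0,0,0],[1,20,-1,174,0,0,0],[1,20,-1,174,0,0,0],[1,20,-1,174,0,0,0],[1,20,-1,174,0,0,0],[1,20,-1,174,0,0,0],[1,20,-1,174,0,0,0]]' 25
python3 - <<'E'
from h import *
shot("w3"); go(.577,.2295,.1,np.pi/2)
E
```

```text
time: 3.7
eef_pos: [0.5498, 0.0953, 0.0293]
tcp_rot: [1.0, 0.002, 0.002, 0.001]
contact_force: [-1.1, -1.1, 5.6]
opening: 0.431
finger_force: 24.3
shift [  28.  -134.   -70.7] rot [ 0.001 -0.005  0.004] eef [0.5498 0.0953 0.0293] yaw_toolY -1.567 q6 [-0.01  0.31  1.99 -0.    0.84  1.56] t 3.75
```

View pics/w3.png

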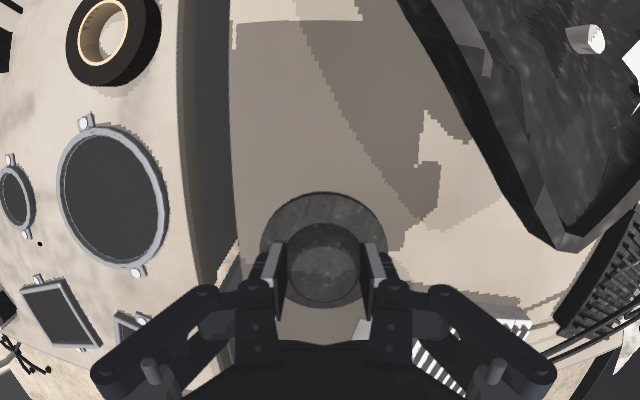

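The cap's dome is between the pads, centred about (323,262), and the tips touch the brim lightly (5.6 N). I'll lift it and carry it over the big nest.

```bash
python3 -m jog '[[1,0,0,-40,0,0,0],[1,0,0,-80,0,0,0],[1,28,-60,-80,0,0,0],[1,28,-100,-80,0,0,0],[1,28,-134,-80,0,0,0],[1,28,-134,-60,0,0,0],[1,28,-134,-60,0,0,0],[1,28,-134,-60,0,0,0]]' 25
python3 - <<'E'
from h import *
c,s=load("w3"); p=wpt(323,262,.029,c,s); print("dome",p.round(4),"rel",(p-s["eef_pos"]).round(4))
c,s=shot("w4"); 
top_=imaging.read_camera("top"); cv2.imwrite("pics/t4.png",top_["image"])
go(.577,.2295,.03,np.pi/2)
E
```

```text
time: 4.55
eef_pos: [0.575, 0.2296, 0.0865]
tcp_rot: [1.0, 0.002, -0.0, 0.0]
contact_force: [0.6, -0.2, -0.5]
opening: 0.43
finger_force: 24.1
dome [0.5553 0.0946 0.029 ] rel [ 0.0055 -0.0006 -0.0003]
shift [ 0.9 -0.3 57.4] rot [-0.    -0.001  0.002] eef [0.576  0.2292 0.0874] yaw_toolY -1.569 q6 [ 0.22  0.34  1.82 -0.    0.98  1.78] t 4.65
```

View pics/w4.png

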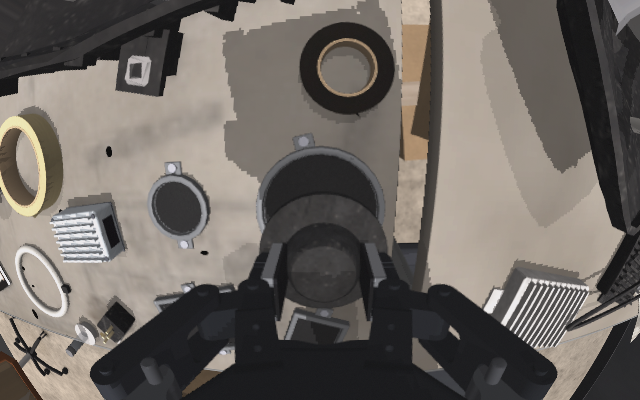

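The cap is held, and the nest's far rim arc is visible: left edge (258,197), top (320,147), right (385,195). I'll fit the circle to the arc.

Run:
```python
from h import *
from scipy.optimize import least_squares
c,s=load("w4")
P=np.array([wpt(u,v,.008,c,s) for u,v in [(258,197),(271,168),(292,154),(320,147),(348,152),(371,169),(385,195)]])
r=least_squares(lambda q:np.hypot(P[:,0]-q[0],P[:,1]-q[1])-.047,[.577,.23]); print(r.x.round(4),(r.fun*1000).round(1))
r=least_squares(lambda q:np.hypot(P[:,0]-q[0],P[:,1]-q[1])-q[2],[.577,.23,.047]); print(r.x.round(4))
d=wpt(323,262,.0874,c,s); print("dome",d.round(4))
b=np.array([wpt(u,v,.0754,c,s) for u,v in [(262,235),(275,210),(322,192),(372,210),(385,235)]])
r=least_squares(lambda q:np.hypot(b[:,0]-q[0],b[:,1]-q[1])-.036,[.577,.23]); print("brim",r.x.round(4),(r.fun*1000).round(1))
```

```text
[0.5772 0.2301] [-0.4  0.6 -0.3 -0.1  0.2 -0.2 -0. ]
[0.5775 0.2301 0.0468]
dome [0.5812 0.229  0.0874]
brim [0.5749 0.2287] [-1.9  0.5  0.9  0.5 -1.9]
```

```bash
python3 -m jog '[[1,0,-1,40,0,0,0],[1,0,-1,50,0,0,0],[1,0,-1,55,0,0,0],[1,0,-1,55,0,0,0],[0.2,0,-1,54,0,0,0],[0.2,0,-1,54,0,0,0],[0.2,0,-1,54,0,0,0],[0.2,0,-1,30,0,0,0],[0.2,0,-1,-20,0,0,0],[0,-40,-1,-70,0,0,0],[0,-40,-1,-70,0,0,0]]' 25
python3 - <<'E'
from h import *
shot("w5"); go(.458,.436,.14,np.pi/2)
E
```

```text
time: 5.75
eef_pos: [0.5364, 0.2313, 0.1615]
tcp_rot: [1.0, 0.001, 0.003, -0.001]
contact_force: [0.5, 0.4, -0.4]
opening: 1.0
finger_force: 0.0
shift [ -77.3 -204.9   21.3] rot [-0.002 -0.006  0.003] eef [0.5358 0.2314 0.1615] yaw_toolY -1.567 q6 [0.23 0.17 1.88 0.   1.09 1.8 ] t 5.8
```

View pics/w5.png

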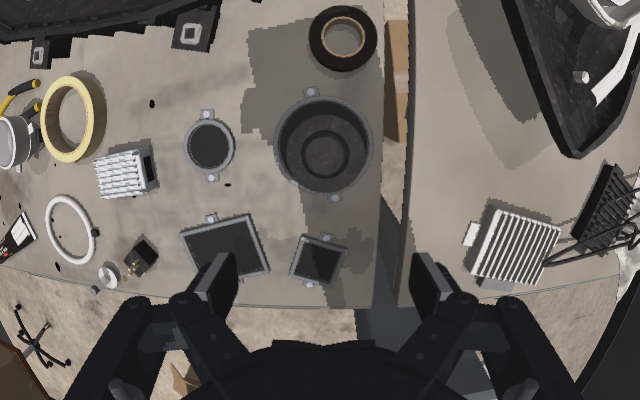

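The cap sits inside the big nest (dome (325,155), rim centre (323,146)). Next is the relay at about (141,258), which I need to see closer to find the tab.

```bash
python3 -m jog '[[0,-95,-205,10,0,0,0],[0,-95,-205,10,0,0,0],[0,-95,-205,10,0,0,0],[0,-95,-205,10,0,0,0],[0,-95,-205,10,0,0,0],[0,-95,-205,10,0,0,0]]'
python3 - <<'E'
from h import *
c,s=shot("w6"); im=c["image"]
o=np.zeros((600,800,3),np.uint8)
o[:600,:]=cv2.resize(im[100:280,200:440],(800,600),interpolation=cv2.INTER_CUBIC)
cv2.imwrite("pics/w6c.png",o)
go(.4545,.4387,.1,np.pi/4);go(.4545,.4387,.1,-np.pi/4)
E
```

```text
time: 6.4
eef_pos: [0.4377, 0.4378, 0.1446]
tcp_rot: [1.0, 0.004, -0.001, 0.0]
contact_force: [0.2, -0.9, -0.2]
opening: 0.999
finger_force: 0.0
shift [15.9 -2.4 44.7] rot [0.002 0.001 0.791] eef [0.4387 0.4362 0.1447] yaw_toolY -1.565 q6 [ 0.62  0.26  1.8  -0.    1.08  2.18] t 6.45
shift [15.9 -2.4 44.7] rot [ 0.001  0.002 -0.78 ] eef [0.4387 0.4362 0.1447] yaw_toolY -1.565 q6 [ 0.62  0.26  1.8  -0.    1.08  2.18] t 6.45
```

View pics/w6c.png

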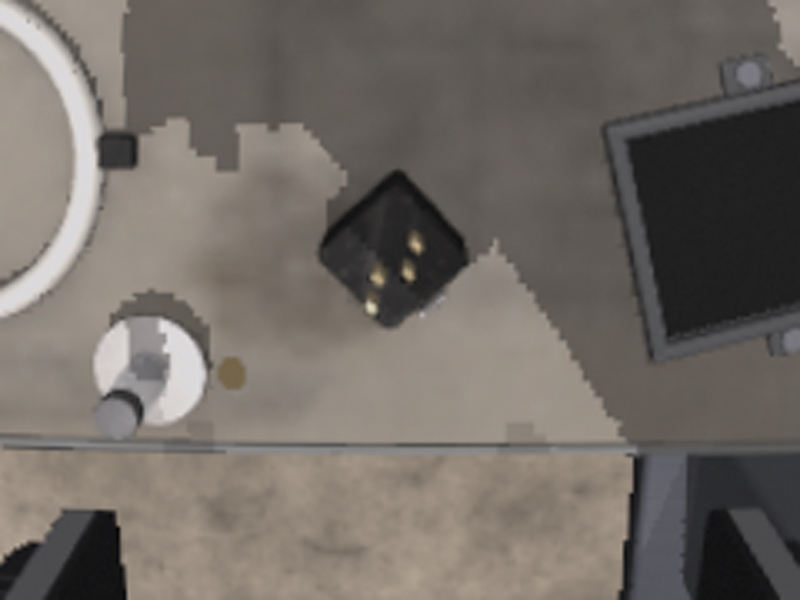

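The relay sits on a corner: top corners (400,172), (467,255), (388,327) and (320,250), pins up. There are hints of the tab at the lower-right face (432,305), so I'll brighten the crop.

Run:
```python
from h import *
im=cv2.imread("pics/w6.png")[140:210,285:355].astype(float)
g=np.clip(255*(im/255)**.5,0,255).astype(np.uint8)
cv2.imwrite("pics/w6d.png",cv2.resize(g,(560,560),interpolation=cv2.INTER_NEAREST))
```

```text
(no output)
```

View pics/w6d.png

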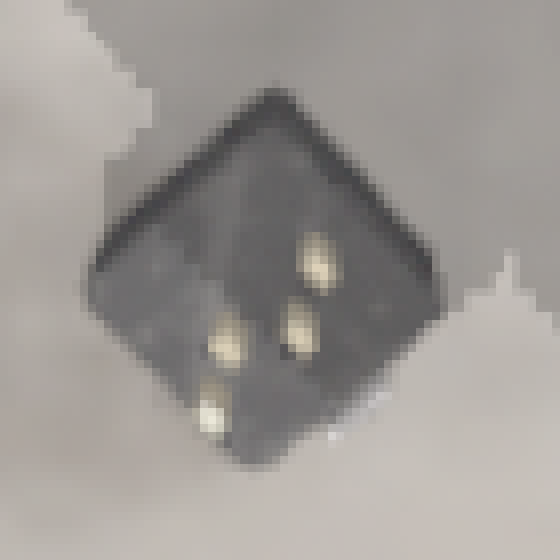

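The tab is at the lower-right face, with two glints at (335,435) and (380,395) about 7 mm apart. So I grip along upper-right/lower-left, a turn of -0.78.

Run:
```python
from h import *
c,s=load("w6")
P=np.array([wpt(285+u/8-.5,140+v/8-.5,.026,c,s) for u,v in [(278,113),(440,305),(256,470),(88,288)]]);e=np.roll(P,-1,0)-P
print(P.mean(0),np.linalg.norm(e,axis=1).round(4),np.arctan2(e[:,1],e[:,0]).round(3))
ct=imaging.read_camera("top")
x,y=P.mean(0)[:2]
go(x,y,.08,-np.pi/4)
```

```text
[0.45690236 0.44147694 0.026     ] [0.0259 0.026  0.026  0.0266] [-2.441  2.328  0.726 -0.818]
shift [17.6 -6.3 65. ] rot [ 0.001  0.002 -0.781] eef [0.4394 0.4352 0.145 ] yaw_toolY -1.567 q6 [ 0.62  0.26  1.8  -0.    1.08  2.18] t 6.5
```

```bash
python3 -m jog '[[0.4,17,-6,30,0,0,-0.15],[0.4,17,-6,30,0,0,-0.3],[0.4,17,-6,40,0,0,-0.45],[0.4,17,-6,50,0,0,-0.6],[0.4,17,-6,55,0,0,-0.75],[0.4,17,-6,60,0,0,-0.8],[0.4,17,-6,60,0,0,-0.8]]' 25
python3 - <<'E'
from h import *
c,s=shot("w7"); cv2.imwrite("pics/w7c.png",cv2.resize(c["image"][150:350,200:450],(750,600)))
go(.456,.441,.026,-.81)
E
```

```text
time: 7.2
eef_pos: [0.4573, 0.4393, 0.0849]
tcp_rot: [0.921, 0.39, -0.001, 0.0]
contact_force: [0.4, 1.2, -0.2]
opening: 0.602
finger_force: 0.0
shift [-0.1 -1.9 59.5] rot [-0.     0.002  0.039] eef [0.4575 0.4398 0.0855] yaw_toolY -0.771 q6 [ 0.61  0.37  1.78 -0.    0.99  1.38] t 7.25
```

View pics/w7c.png

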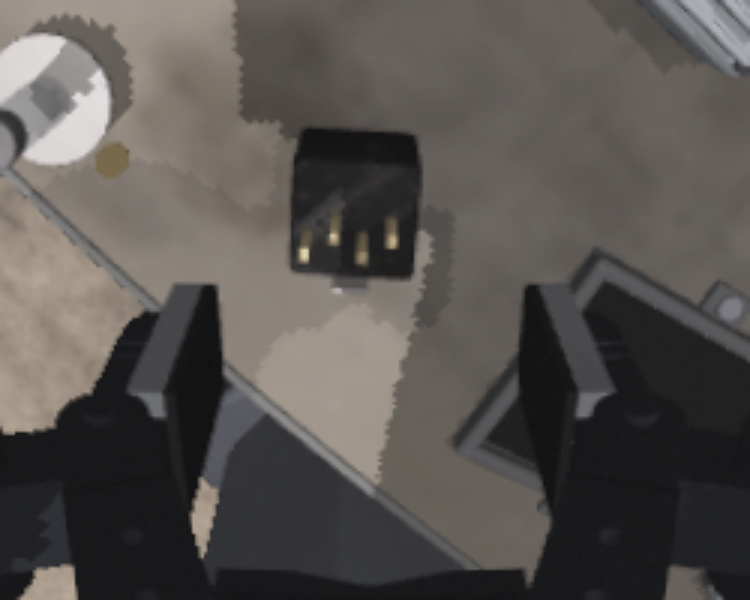

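This confirms it: the tab is at the bottom (350,283), and the faces to grip are left and right. The relay is turned about 2.5° clockwise in the image.

Run:
```python
from h import *
c,s=load("w7")
P=np.array([wpt(200+u/3,150+v/3,.026,c,s) for u,v in [(295,157),(417,163),(412,277),(290,270)]]);e=np.roll(P,-1,0)-P
print(P.mean(0),np.linalg.norm(e,axis=1).round(4),np.arctan2(e[:,1],e[:,0]).round(3))
x,y=P.mean(0)[:2]; go(x,y,.026,-.815)
```

```text
[0.45661549 0.44195779 0.026     ] [0.026  0.0268 0.0273 0.0266] [-0.823 -2.366  2.308  0.73 ]
shift [ 1.1 -2.1 59.5] rot [-0.     0.002  0.044] eef [0.4575 0.4398 0.0855] yaw_toolY -0.771 q6 [ 0.61  0.37  1.78 -0.    0.99  1.38] t 7.25
```

```bash
python3 -m jog '[[0.4,1,-2,20,0,0,0.045],[0.4,1,-2,45,0,0,0.045],[0.4,1,-2,60,0,0,0.045],[0.4,1,-2,60,0,0,0.045],[1,1,-2,60,0,0,0.045],[1,1,-2,60,0,0,0.045],[1,1,-2,60,0,0,0.045],[1,1,-2,60,0,0,0.045],[1,1,-2,30,0,0,0.045],[1,1,-2,-40,0,0,0.045],[1,1,-2,-40,0,0,0.045]]' 25
python3 - <<'E'
from h import *
# nest: square corners as seen in w5
c,s=load("w5")
P=np.array([wpt(u,v,.008,c,s) for u,v in [(307,234),(347,247),(333,287),(290,273)]]);e=np.roll(P,-1,0)-P
print(P.mean(0),np.linalg.norm(e,axis=1).round(4),np.arctan2(e[:,1],e[:,0]).round(3))
for a in (1.285,-.285): go(.459,.2355,.10,a)
E
```

```text
time: 8.35
eef_pos: [0.4581, 0.4451, 0.1318]
tcp_rot: [0.929, 0.37, 0.004, -0.001]
contact_force: [1.0, -0.3, 0.7]
opening: 0.319
finger_force: 26.8
[0.45984983 0.23459487 0.008     ] [0.0427 0.0501 0.0488 0.0491] [-1.912  2.871  1.209 -0.394]
shift [-143.6  152.8   30.8] rot [-0.003 -0.008  1.044] eef [0.4581 0.4451 0.1318] yaw_toolY -0.813 q6 [0.61 0.32 1.76 0.   1.06 1.43] t 8.35
shift [-143.6  152.8   30.8] rot [ 0.003 -0.007 -0.528] eef [0.4581 0.4451 0.1318] yaw_toolY -0.813 q6 [0.61 0.32 1.76 0.   1.06 1.43] t 8.35
```

```bash
python3 -m jog '[[1,-144,151,10,0,0,-0.53],[1,-144,151,10,0,0,-0.53],[1,-144,151,10,0,0,-0.53],[1,-144,151,10,0,0,-0.53],[1,-144,151,10,0,0,-0.53],[1,-144,151,10,0,0,-0.53],[1,-144,151,15,0,0,-0.53],[1,-144,151,15,0,0,-0.53]]' 25
python3 - <<'E'
from h import *
c,s=shot("w8"); cv2.imwrite("pics/w8c.png",cv2.resize(c["image"][120:320,200:450],(750,600)))
go(.459,.2355,.03,-.285)
E
```

```text
time: 9.15
eef_pos: [0.4551, 0.236, 0.1109]
tcp_rot: [0.799, 0.601, -0.0, -0.0]
contact_force: [0.1, -0.6, -1.2]
opening: 0.318
finger_force: 26.8
shift [ 0.5  4.  81. ] rot [-0.001  0.     0.004] eef [0.4551 0.2361 0.111 ] yaw_toolY -0.281 q6 [0.28 0.09 2.07 0.   0.98 0.56] t 9.2
```

View pics/w8c.png

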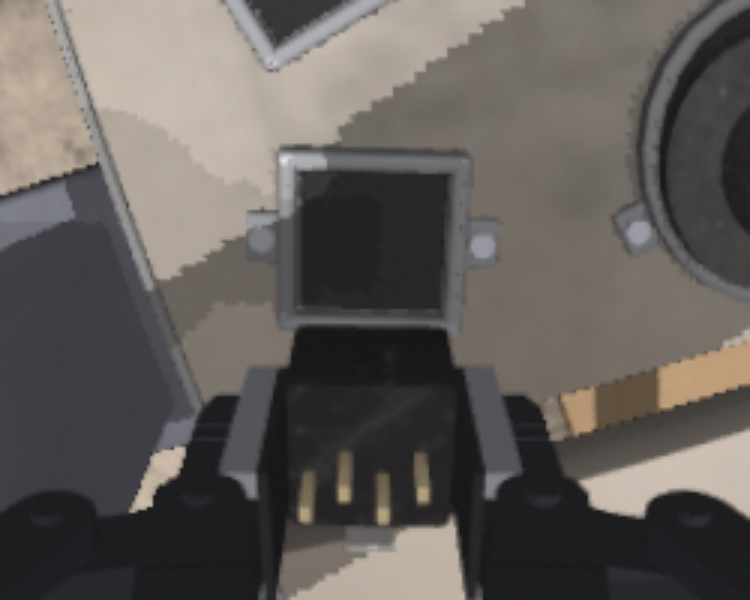

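The relay is held straight between the pads, pins up. The nest's outer corners are at crop (278,150), (470,150), (460,328) and (278,326); next I'll compare the two centres.

Run:
```python
from h import *
c,s=load("w8")
def q(P,z):
    P=np.array([wpt(200+u/3,120+v/3,z,c,s) for u,v in P]);e=np.roll(P,-1,0)-P
    print(P.mean(0).round(4),np.linalg.norm(e,axis=1).round(4),np.arctan2(e[:,1],e[:,0]).round(3)); return P.mean(0)
n=q([(278,150),(470,151),(461,328),(278,326)],.008); q([(299,170),(450,172),(443,310),(300,309)],.003)
r=q([(289,383),(454,383),(451,523),(285,522)],.112)
R=Ro.from_quat(s["tcp_rot"]); print("relay rel tool",R.inv().apply(r-s["eef_pos"]).round(4),"nest-relay tool mm",(R.inv().apply(n-r)*1000).round(1))
```

```text
[0.4573 0.2377 0.008 ] [0.0491 0.0489 0.0497 0.0486] [-0.288 -1.871  2.847  1.259]
[0.4572 0.236  0.003 ] [0.0396 0.0389 0.0393 0.0391] [-0.296 -1.877  2.851  1.273]
[0.4559 0.2351 0.112 ] [0.0253 0.0262 0.0275 0.0261] [-0.283 -1.832  2.852  1.225]
relay rel tool [-0.0007  0.001  -0.0011] nest-relay tool mm [  2.9   0.7 104. ]
```

```bash
python3 -m jog '[[1,2,1,45,0,0,0],[1,2,1,70,0,0,0],[1,2,1,78,0,0,0],[1,2,1,82,0,0,0],[1,2,1,82,0,0,0],[0.45,2,1,81,0,0,0],[0.45,2,1,81,0,0,0],[0.45,2,1,81,0,0,0],[0.45,2,1,40,0,0,0],[0.45,2,1,-10,0,0,0],[0.45,-20,1,-60,0,0,0],[0.45,-20,1,-60,0,0,0]]' 25
python3 - <<'E'
from h import *
c,s=shot("w9")
t=imaging.read_camera("top")["image"]
o=np.zeros((600,800,3),np.uint8); o[:400,:640]=c["image"]; o[400:600,:375]=cv2.resize(t[155:235,160:310],(375,200)); cv2.imwrite("pics/w9c.png",o)
go(.44,-.38,.2,np.pi/2)
E
```

```text
time: 10.4
eef_pos: [0.4544, 0.2156, 0.1787]
tcp_rot: [0.8, 0.6, 0.006, 0.003]
contact_force: [1.1, 0.1, 0.3]
opening: 0.554
finger_force: 0.0
shift [-574.8  155.6  -27.4] rot [ 0.002 -0.005  1.287] eef [0.4517 0.2154 0.1733] yaw_toolY -0.284 q6 [ 0.24 -0.03  2.07  0.    1.1   0.53] t 10.5
```

View pics/w9c.png

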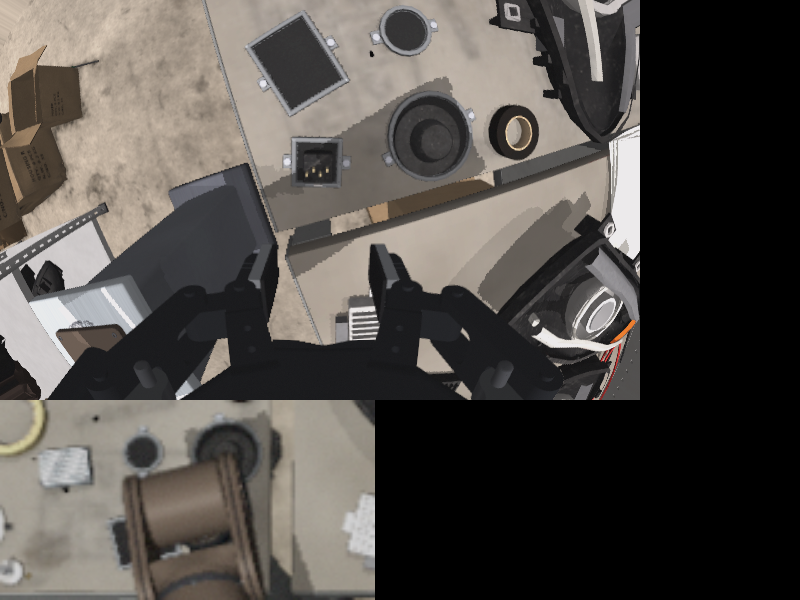

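The relay stands pins-up, centred in its nest (318,165). My 14 views are now used up, so the bottle and the driver are located by image code only.

Run:
```python
from h import *
go(.47,-.10,.22,0); go(.468,-.434,.22,0)
```

```text
shift [-297.5  106.1  -47. ] rot [ 0.004 -0.002 -0.284] eef [0.4517 0.2154 0.1733] yaw_toolY -0.284 q6 [ 0.24 -0.03  2.07  0.    1.1   0.53] t 10.5
shift [-618.7  197.6  -47.4] rot [ 0.004 -0.002 -0.284] eef [0.4517 0.2154 0.1733] yaw_toolY -0.284 q6 [ 0.24 -0.03  2.07  0.    1.1   0.53] t 10.5
```

```bash
python3 -m jog '[[0.2,0,0,-47,0,0,0],[0.2,-298,106,-47,0,0,-0.28],[0.2,-298,106,-47,0,0,-0.28],[0.2,-298,106,-47,0,0,-0.28],[0.2,-298,106,-47,0,0,-0.28],[0.2,-298,106,-47,0,0,-0.28],[0.2,-298,106,-47,0,0,-0.28],[0.2,-298,106,-47,0,0,-0.28]]' 30
python3 - <<'E'
from h import *
go(.468,-.434,.22,0)
E
```

```text
time: 11.3
eef_pos: [0.4682, -0.1028, 0.2157]
tcp_rot: [0.709, 0.705, -0.001, -0.002]
contact_force: [-0.5, 1.2, 0.0]
opening: 0.797
finger_force: 0.0
shift [-331.2    1.6   -4.7] rot [-0.004 -0.001 -0.005] eef [ 0.4682 -0.1028  0.2157] yaw_toolY -0.005 q6 [-0.43 -0.13  2.07 -0.    1.2  -0.42] t 11.3
```

```bash
python3 -m jog '[[0.2,-331,1,-5,0,0,0],[0.2,-331,1,-5,0,0,0],[0.2,-331,1,-5,0,0,0],[0.2,-331,1,-5,0,0,0],[0.2,-331,1,-5,0,0,0],[0.2,-331,1,-5,0,0,0],[0.2,-331,1,-5,0,0,0],[0.2,-331,1,-5,0,0,0],[0.2,-331,1,-5,0,0,0]]' 30
cat >> h.py <<'E'
def proj(X,c,s):
    R=Ro.from_quat(s["tcp_rot"]); T=c["tool_from_camera"]
    p=T[:3,:3].T@(R.inv().apply(np.asarray(X)-s["eef_pos"])-T[:3,3]); r=np.hypot(p[0],p[1]); a=np.arctan2(r,p[2])
    return np.array([c["cx"],c["cy"]])+c["fx"]*a*p[:2]/r
E
python3 - <<'E'
from h import *
c,s=shot("b1"); im=c["image"]
u,v=proj([.468,-.434,.102],c,s); print("pred",u,v, proj([.468,-.434,0],c,s)); go(.468,-.434,.22,0)
w=im[int(v)-44:int(v)+44,int(u)-44:int(u)+44].astype(int)
for r in range(0,88,2):
    print(int(v)-44+r,''.join('#' if p.sum()<110 else 'o' if p[2]>p[0]*1.6+5 else '+' if p.sum()<300 else '.' for p in w[r]))
E
```

```text
time: 12.2
eef_pos: [0.4686, -0.4307, 0.22]
tcp_rot: [0.709, 0.706, 0.001, -0.003]
contact_force: [-0.0, -0.6, 0.5]
opening: 0.801
finger_force: 0.0
pred 321.7774975314285 201.6082417202902 [322.31539008 174.99262355]
shift [-4.  -0.9  0.6] rot [-0.003 -0.004 -0.003] eef [ 0.4689 -0.43    0.2206] yaw_toolY -0.003 q6 [-0.9   0.22  1.7   0.    1.22 -0.9 ] t 12.25
157 ................................................................++++++++++++++++++++++..
159 ...............................................................+++++++++++++++++++++++++
161 ...............................................................+++++++++++++++++++++++++
163 ..............................................................++++++++++++++++++++++++++
165 ..............................................++++++++++++++++++++++++++++++++++++++++++
167 .........................................++++++++++oo+++++++++++++++++++++++++++++++++++
169 ......................................+++++++++++++o###+++++++++++++++++++++++++++++++++
171 ....................................+++++++++++++++o#####++++++++++++++++++++++++
[... 2655 characters left out ...]
..........................................+++++++
231 .................................................................................+++++.+
233 .................................................................................+++++.+
235 .................................................................................++++..+
237 .................................................................................++++..+
239 ..................................................................++++..........+++++..+
241 ................................................................+++++++.........+++++.++
243 ...............................................................+......+.........++++..++
```

Run:
```python
from h import *
c,s=load("b1"); a=wpt(322.5,201.5,.102,c,s); b=wpt(322.5,191.5,.07,c,s); print(a.round(4),b.round(4)); x,y=(a+b)[:2]/2
go(x,y,.05,0)
```

```text
[ 0.4686 -0.4339  0.102 ] [ 0.4685 -0.4342  0.07  ]
shift [-4.700e+00  1.000e-01  1.706e+02] rot [-0.003 -0.004 -0.003] eef [ 0.4689 -0.43    0.2206] yaw_toolY -0.003 q6 [-0.9   0.22  1.7   0.    1.22 -0.9 ] t 12.25
```

```bash
python3 -m jog '[[0.2,-3,0,50,0,0,0],[0.2,-3,0,100,0,0,0],[0.2,-3,0,140,0,0,0],[0.2,-3,0,167,0,0,0],[0.2,-3,0,167,0,0,0],[1,-3,0,167,0,0,0],[1,-3,0,167,0,0,0],[1,-3,0,167,0,0,0],[1,-3,0,167,0,0,0],[1,-3,0,167,0,0,0]]' 30; python3 -m jog '[[1,0,0,-40,0,0,0],[1,0,0,-90,0,0,0],[1,0,0,-140,0,0,0],[1,0,0,-150,0,0,0],[1,0,0,-150,0,0,0]]' 30
python3 - <<'E'
from h import *
go(.49,0,.2,0); go(.577,.341,.2,0); go(.577,.341,.2,.4)
E
```

```text
time: 13.25
eef_pos: [0.4704, -0.4358, 0.0593]
tcp_rot: [0.708, 0.706, -0.0, 0.002]
contact_force: [-1.3, 0.5, 5.8]
opening: 0.365
finger_force: 29.8
time: 13.75
eef_pos: [0.4702, -0.4357, 0.2102]
tcp_rot: [0.708, 0.706, -0.0, 0.004]
contact_force: [-0.2, -0.6, -1.0]
opening: 0.362
finger_force: 30.1
shift [435.8  18.4   7.9] rot [ 0.005  0.006 -0.003] eef [ 0.4702 -0.4357  0.2102] yaw_toolY -0.003 q6 [-0.91  0.24  1.7   0.    1.2  -0.9 ] t 13.75
shift [777.  104.3   6.4] rot [ 0.005  0.006 -0.003] eef [ 0.4702 -0.4357  0.2102] yaw_toolY -0.003 q6 [-0.91  0.24  1.7   0.    1.2  -0.9 ] t 13.75
shift [777.  104.3   6.4] rot [ 0.003  0.006 -0.403] eef [ 0.4702 -0.4357  0.2102] yaw_toolY -0.003 q6 [-0.91  0.24  1.7   0.    1.2  -0.9 ] t 13.75
```

```bash
python3 -m jog '[[1,436,18,0,0,0,0],[1,436,18,0,0,0,0],[1,436,18,0,0,0,0],[1,436,18,0,0,0,0],[1,436,18,0,0,0,0],[1,436,18,0,0,0,0],[1,436,18,0,0,0,0],[1,436,18,0,0,0,0],[1,436,18,0,0,0,0],[1,436,18,0,0,0,0]]' 30; python3 -m jog '[[1,341,86,0,0,0,0],[1,341,86,0,0,0,0],[1,341,86,0,0,0,0],[1,341,86,0,0,0,0],[1,341,86,0,0,0,0],[1,341,86,0,0,0,0],[1,341,86,0,0,0,0],[1,341,86,0,0,0,0],[1,341,86,60,0,0,0],[1,341,86,60,0,0,0]]' 30
python3 - <<'E'
from h import *
c,s=shot("b2"); im=c["image"]; go(.577,.341,.07,0)
for z in (.008,.003): print("pred nest",proj([.577,.341,z],c,s))
u,v=proj([.577,.341,.008],c,s)
u0,v0=int(u)-50,int(v)-44; w=im[v0:v0+110,u0:u0+100].astype(int); print("u0",u0)
for r in range(0,110,2):
    print(v0+r,''.join('#' if p.sum()<130 else 'o' if p[2]>p[0]*1.4+5 else '+' if p.sum()<250 else '-' if p.sum()<370 else '.' for p in w[r]))
E
```

```text
time: 14.75
eef_pos: [0.4864, 0.0058, 0.2031]
tcp_rot: [0.706, 0.708, -0.001, -0.003]
contact_force: [-0.3, -1.1, -1.4]
opening: 0.362
finger_force: 30.1
time: 15.75
eef_pos: [0.5714, 0.3399, 0.1378]
tcp_rot: [0.708, 0.706, -0.007, -0.003]
contact_force: [-1.1, -0.6, -2.9]
opening: 0.366
finger_force: 30.1
shift [ 1.9  6.7 67.6] rot [-0.014  0.006 -0.004] eef [0.5713 0.3396 0.1377] yaw_toolY -0.004 q6 [ 0.38  0.37  1.67 -0.    1.11  0.39] t 15.8
pred nest [330.49808188 191.20831073]
pred nest [330.43815301 189.62942047]
u0 280
147 ...............................................................................................-----
149 ...........................................................................................---------
151 .......................................................................................-------------
153 .......................................................................................-------------
155 ........................................................................................------------
157 ......................................
[... 4507 characters left out ...]
########################################-...+###+----------...........
245 --------+####---------+############oooooooooooooooooo#################+-..+###+-----------..........
247 -------+#####------+o########ooooooooooooooooooooooooooooooo###########+-.+####+----------..........
249 -------+#####----+o######ooooooooooooooooooooooooooooooooooooooo#######o--+####+-----------.........
251 ------++####+---o#####ooooooooooooooooooooooooooooooooooooooooooooo#####o+######+-------------------
253 ------+#####+-+o####oooooooooooo-----------oooooooooooooooooooooooooo####+######++----------########
255 -----++#####++####ooooooooooo-o--oooo-----ooooooooooooooooooooooooooooo##########+----------+#######
```

Run:
```python
from h import *
from scipy.optimize import least_squares
c,s=load("b2"); im=cv2.imread("pics/b2.png").astype(int)
P=np.array([wpt(u,v,.008,c,s) for u,v in [(308.5,187),(358.5,187),(314.5,173),(353.5,173),(324,167),(346,167),(309,181),(357.5,181)]])
r=least_squares(lambda q:np.hypot(P[:,0]-q[0],P[:,1]-q[1])-.022,[.577,.34]); print("nest",r.x.round(4),(r.fun*1000).round(1))
z0=s["eef_pos"][2]-.0593
for z in (.07,.102): print(z,proj([s["eef_pos"][0],s["eef_pos"][1],z0+z],c,s).round(1))
for v in range(240,330,3): print(v,''.join('#' if p.sum()<110 else 'o' if p[2]>p[0]*1.4+5 else '+' if p.sum()<250 else '-' if p.sum()<370 else '.' for p in im[v,270:380]))
```

```text
nest [0.5797 0.3427] [-0.1 -0.3 -0.1  0.3 -0.6  0.3  0.5 -0.1]
0.07 [321.1 281.3]
0.102 [319.5 328.3]
240 ------------------.--------------------+++oooo#oo#o####ooo#####################--.............................
243 ------------------++##+------------+o#ooo#ooooooooooooooooooo##oo##############o-...++#++----------...........
246 ......-----------++####-------+ooo##ooooooooooooooooooooooooooooooooooo#########o-..+###++----------..........
249 -.....-----------+#####----+o#oooooooooooooooooooooooooooooooooooooooooooooo#####o--+####+-----------.........
252 #####++---------+#####+--+ooooooooooooooooo-----oo---ooooooooooooooooooooooooooo##o+######+----------+######+-
255 ####++---------++#####++o##oooooooooooo-o--oooo-----ooooooooooooooooooooooooooooooo########+----------+#######
258 ###++----------+########oooooooooooooooooooooooo++++++++++++++oooooooooooooooooooooo#######++----------+######
261 ++++----------+########oooooooo--oooooo--+++########################++o+ooooooooooooo#######++----------++++++
264 #++----------+########oooooo------oo++##################################+o
[... 1751 characters left out ...]
##########
312 ##############++##-...--------------+++++--+###############################+--------+++++#++++################
315 ############+-++++.......------------------+################################+-----+++++--++++++###############
318 ###########++-+++-..........-----------+---+################################+-+++++---+---+++--+##############
321 ##########+-....................----------++#################################+---+--...........-##############
324 ##########+...........................-----+################################+...................-#############
327 ##########+-................................-##############################+-...................+#############
```

```bash
python3 -m jog '[[1,1,8,20,0,0,0],[1,1,8,40,0,0,0],[1,1,8,40,0,0,0],[1,1,8,40,0,0,0],[1,1,8,40,0,0,0]]' 30
python3 - <<'E'
from h import *
c,s=shot("b3"); im=c["image"].astype(int); go(.579,.3425,.062,0); e=s["eef_pos"]; z0=e[2]-.0593
for dy in (0,.002,.004): print(dy,"ring far edge",proj([e[0],e[1]+dy+.0165,z0+.07],c,s).round(1),"base far edge",proj([e[0],e[1]+dy+.0165,z0],c,s).round(1),"base L/R",proj([e[0]-.0165,e[1]+dy,z0],c,s).round(1),proj([e[0]+.0165,e[1]+dy,z0],c,s).round(1))
for v in range(150,262,2): print(v,''.join('#' if p.sum()<110 else 'o' if p[2]>p[0]*1.4+5 else '+' if p.sum()<250 else '-' if p.sum()<370 else '.' for p in im[v,270:390]))
sd=imaging.read_camera("side"); cv2.imwrite("pics/side3.png",sd["image"])
for z in (0,.04,.07,.1):
  p=sd["R"]@np.array([e[0],e[1],z0+z])+sd["t"]; print("side",z,(sd["cx"]+sd["fx"]*p[0]/p[2]).round(1),(sd["cy"]+sd["fy"]*p[1]/p[2]).round(1))
E
```

```text
time: 16.3
eef_pos: [0.5844, 0.3432, 0.1082]
tcp_rot: [0.708, 0.706, 0.001, 0.0]
contact_force: [0.6, -0.5, -0.6]
opening: 0.366
finger_force: 30.2
shift [-0.9 -5.6 46.4] rot [ 0.003 -0.001 -0.003] eef [0.5845 0.3434 0.1084] yaw_toolY -0.003 q6 [ 0.38  0.42  1.66 -0.    1.05  0.39] t 16.35
0 ring far edge [321.2 248.6] base far edge [321.5 199.5] base L/R [296.5 223.6] [346.8 223.4]
0.002 ring far edge [321.1 244.4] base far edge [321.4 196.5] base L/R [296.4 220.8] [346.8 220.5]
0.004 ring far edge [321.1 240.1] base far edge [321.4 193.5] base L/R [296.3 217.9] [346.9 217.7]
150 .........................................................................................................---------------
152 ....................................................................................................--------------------
154 ..............................................................................................--------------------------
156 ..............................................................................................--------------------------
158 ............
[... 5867 characters left out ...]
#++---------+#####+--+o##ooooooooooooooo---ooo--oooooooooooooooooooooooooooo##o+######++--------++#######---........
254 ####++----------+#####++o#oooooooooooooo-------------ooooooooooooooooooooooooooooo#########+----------+########+-.......
256 ####+----------++#####+o##ooooooooooooooo-oooooo-o-oooooooooooooooooooooooooooooooo########++---------++########++-.....
258 ###++----------+#########ooooooooooooooooooooooo+++++++++o+++++ooooooooooooooooooooo#######++----------+##########+-....
260 ###+----------+########ooooooooo+ooooooooooo++###################++++oo--oooooooooooo#######++---------++##########+....
side 0 252.7 262.0
side 0.04 251.7 250.2
side 0.07 250.9 241.0
side 0.1 250.1 231.7
```

```bash
python3 -m jog '[[1,2.5,-4,20,0,0,0],[1,2.5,-4,32,0,0,0],[1,2.5,-4,38,0,0,0],[1,2.5,-4,41,0,0,0],[1,2.5,-4,41,0,0,0]]' 30
python3 - <<'E'
from h import *
c,s=shot("b4"); im=c["image"].astype(int); e=s["eef_pos"]; z0=e[2]-.0593; print(e,s["contact_force"].round(1))
print("nest c",proj([.579,.3425,.008],c,s).round(1),"far rim in",proj([.579,.3645,.008],c,s).round(1),"base far for TCP-centred",proj([e[0],e[1]+.0165,z0],c,s).round(1))
for v in range(170,250,2): print(v,''.join('#' if p.sum()<110 else 'o' if p[2]>p[0]*1.4+5 else '+' if p.sum()<250 else '-' if p.sum()<370 else '.' for p in im[v,270:390]))
E
```

```text
time: 16.9
eef_pos: [0.5796, 0.3457, 0.0651]
tcp_rot: [0.708, 0.706, -0.0, -0.0]
contact_force: [-0.2, -0.2, -0.6]
opening: 0.364
finger_force: 30.2
[0.57960129 0.3456991  0.06509655] [-0.2 -0.2 -0.6]
nest c [320.9 229.2] far rim in [320.7 196.9] base far for TCP-centred [321.7 199.4]
170 ..................................................................................--------------------------------------
172 ............................................................................--------------------------------------------
174 ......................................................................--------------------------------------------------
176 ......................................................................--------------------------------------------------
178 ...............................................................---------------------------------------------------------
180 ............................................................------------------------------------------------------------
182 ............................................................
[... 3485 characters left out ...]
-+oo+o######ooo++++o##############+++++------------------------------------
240 --------------++---+++-----------------+++ooo##################################++++-------------------------------------
242 ---------------++++++++-------------+o#########################################o++--+++++-------------------------------
244 ---------++++++++++###+----------+o###########ooooooooooooooooo#################+---+###++++++++++----------------------
246 --------+++++++++++####-------+oo######oooooooooooooooooooooooooooooo###########o+--+####++++++++++---------------------
248 --------++++++++++#####-----+o######ooooooooooooooooooooooooooooooooooooo########++-+####++++++++++---------------------
```

The bottle base is centred in the nest: its far edge is at row 206 against the inner rim at row 196, a 6 mm gap. I'll lower the last few millimetres and release.

```bash
python3 -m jog '[[1,0,0,2,0,0,0],[1,0,0,3,0,0,0],[1,0,0,3,0,0,0],[1,0,0,3,0,0,0]]' 30; python3 -m jog '[[0.55,0,0,0,0,0,0],[0.55,0,0,0,0,0,0],[0.4,0,0,0,0,0,0],[0.3,0,0,0,0,0,0],[0.3,0,0,0,0,0,0],[0.3,0,0,-30,0,0,0],[0.3,0,0,-70,0,0,0],[0.3,0,0,-120,0,0,0],[0.3,0,0,-160,0,0,0],[0.3,0,0,-160,0,0,0]]'
python3 - <<'E'
from h import *
c,s=shot("b5"); im=c["image"].astype(int)
print("top c",proj([.579,.3425,.105],c,s).round(1),"ring c",proj([.579,.3425,.073],c,s).round(1))
u,v=proj([.579,.3425,.09],c,s).astype(int); print("u0",u-40)
for r in range(v-36,v+36,2): print(r,''.join('#' if p.sum()<110 else 'o' if p[2]>p[0]*1.4+5 else '+' if p.sum()<250 else '-' if p.sum()<370 else '.' for p in im[r,u-40:u+45]))
go(.5544,.4364,.2,.05); go(.5544,.4364,.2,.05-np.pi/2)
E
```

```text
time: 17.35
eef_pos: [0.5798, 0.3459, 0.0626]
tcp_rot: [0.708, 0.706, 0.0, 0.0]
contact_force: [0.1, -0.1, 0.1]
opening: 0.363
finger_force: 30.2
time: 18.35
eef_pos: [0.5832, 0.3474, 0.232]
tcp_rot: [0.708, 0.706, 0.007, 0.003]
contact_force: [0.5, 0.9, 1.2]
opening: 0.698
finger_force: 0.0
top c [315.1 200.5] ring c [315.4 190.7]
u0 275
159 .........................--......--+++++++++++++--......--.....----------------------
161 .......................--.....-+++++++++++++++++++++-.....----..---------------------
163 ...........................-++++++-------+++o###++++++++-----------------------------
165 .........................--++++------------+o#####+++++++----------------------------
167 ........................--+++--------------+o#######+++++++--------------------------
169 ..............-----....--++---------++++++++o########+++++++-------------------------
171 .......................+++-----+ooooooooooooo########+++++++-------------------------
173 .......................++----ooooooooooooooooooo#####o+++++++-----.....--------------
175 ..................-...-++--oooooooo
[... 2058 characters left out ...]
--------------------------------------------------------------
223 -------------------------------------------------------------------------------------
225 -------------------------------------------------------------------------------------
227 ------------------------------+++++++++++++++++++++----------------------------------
229 -------------------------++++++---------------------+++++----------------------------
shift [ 89.5 -27.7  27.9] rot [ 0.009 -0.003 -0.053] eef [0.5816 0.3467 0.2278] yaw_toolY -0.003 q6 [0.39 0.3  1.59 0.   1.24 0.39] t 18.4
shift [ 89.5 -27.7  27.9] rot [ 0.004 -0.01   1.518] eef [0.5816 0.3467 0.2278] yaw_toolY -0.003 q6 [0.39 0.3  1.59 0.   1.24 0.39] t 18.4
```

The bottle stands upright after release (ring and pipette agree). I'll take one settled check of its seat against the rim.

```bash
python3 -m jog '[[0.3,0,0,0,0,0,0],[0.3,0,0,0,0,0,0],[0,0,0,0,0,0,0]]'
python3 - <<'E'
from h import *
c,s=shot("b6"); im=c["image"].astype(int); print(s["eef_pos"],s["tcp_rot"])
for z in (.105,.073,.008): print(z,proj([.579,.3425,z],c,s).round(1))
print("outer rim far/near/l/r",*[proj([.579+a,.3425+b,.008],c,s).round(1) for a,b in ((0,.027),(0,-.027),(-.027,0),(.027,0))])
print("big nest outer near/far",*[proj([.577+a,.230+b,.008],c,s).round(1) for a,b in ((0,.047),(.0,-.047))], "cap dome",proj([.577,.23,.029],c,s).round(1))
for r in range(140,226,2): print(r,''.join('#' if p.sum()<110 else 'o' if p[2]>p[0]*1.4+5 else '+' if p.sum()<250 else '-' if p.sum()<370 else '.' for p in im[r,270:360]))
E
```

```text
time: 18.7
eef_pos: [0.5786, 0.3454, 0.2197]
tcp_rot: [0.708, 0.706, -0.002, -0.001]
contact_force: [-0.1, 0.2, -0.4]
opening: 0.853
finger_force: 0.0
[0.57859427 0.34535622 0.21966295] [ 0.70819151  0.70601705 -0.00200476 -0.00083465]
0.105 [323.1 201.5]
0.073 [323.2 190.9]
0.008 [323.3 175.1]
outer rim far/near/l/r [323.2 151.4] [323.4 198. ] [299.4 175.2] [347.2 175.1]
big nest outer near/far [321.8 228.8] [322.2 293.8] cap dome [321.9 271.7]
140 ..........................................................................................
142 ..........................................................................................
144 ..........................................................................................
146 ..........................................................................................
148 .........................................................................................-
150 .................................................................................---------
152 .............................................--------.....----..............
[... 2734 characters left out ...]
-----------------------------------
212 ------------------------------------------------------------------------------------------
214 ------------------------------------------------------------------------------------------
216 ------------------------------------------------------------------------------------------
218 ------------------------------------------------------------------------------------------
220 ------------------------------------------------------------------------------------------
222 ------------------------------------------------------------------------------------------
224 ------------------------------------------------------------------------------------------
```

```bash
python3 -m jog '[[0.2,85,-24,20,0,0,-0.08],[0.2,85,-24,20,0,0,-0.08],[0.2,85,-24,20,0,0,-0.08],[0.2,85,-24,20,0,0,-0.08],[0.2,85,-24,20,0,0,-0.08],[0.2,85,-24,20,0,0,-0.08]]' 30
python3 - <<'E'
from h import *
c,s=shot("d1"); im=c["image"]; go(.5544,.4364,.2,.08)
u,v=proj([.5544,.4364,.034],c,s); print("pred",u,v)
g=im.max(2); u0,v0=int(u)-60,int(v)-60
w=g[v0:v0+120,u0:u0+120].astype(int); sat=(im.max(2).astype(int)-im.min(2))[v0:v0+120,u0:u0+120]
print(u0)
for r in range(0,120,2): print(v0+r,''.join(' .:-=+*#%@'[min(9,p//26)] if q<14 else '~' for p,q in zip(w[r],sat[r])))
E
```

```text
time: 19.35
eef_pos: [0.5566, 0.4298, 0.2027]
tcp_rot: [0.68, 0.733, 0.0, 0.0]
contact_force: [-0.9, -0.2, -0.2]
opening: 0.797
finger_force: 0.0
shift [ 6.7 -1.7  2.8] rot [ 0.001 -0.    -0.005] eef [0.5566 0.4298 0.2028] yaw_toolY 0.075 q6 [ 0.51  0.38  1.54 -0.    1.22  0.44] t 19.4
pred 320.4211878107669 175.59890845936087
260
115 ~~~~~~~~~~~~~~~~~~~~~~~~~~~~~~~~~~~~~~~~~~~~~~~~~~~~~~~~~~~~~~~~~~~~~~~~~~~~~~~~~~~~~~~~~~~~~~~~~~~~~~~~~-=~~~~~~~~~~~~~
117 ~~~~~~~~~~~~~~~~~~~~~~~~~~~~~~~~~~~~~~~~~~~~~~~~~~~~~~~~~~~~~~~~~~~~~~~~~~~~~~~~~~~~~~~~~~~~~~~~~~~~~~~~~~-=~~~~~~~~~~~~
119 ~~~~~~~~~~~~~~~~~~~~~~~~~~~~~~~~~~~~~~~~~~~~~~~~~~~~~~~~~~~~~~~~~~~~~~~~~~~~~~~~~~~~~~~~~~~~~~~~~~~~~~~~~~~--=~~~~~~~~~~
121 ~~~~~~~~~~~~~~~~~~~~~~~~~~~~~~~~~~~~~~~~~~~~~~~~~~~~~~~~~~~~~~~~~~~~~~~~~~~~~~~- .-~~~~~~~~~~~~~~~~~~~~~~~~~-==~~~~~~~~~
123 ~~~~~~~~~~~~~~~~~~~~~~~~~~~~~~~~~~~~~~~~~~~~~~~~~~~~~~~~~~~~~~~~~~~~~~~~~~~~~~-   .-~~~~~~~~~~~~~~~~~~~~~~~~~~-=~~~~~~~~
125 ~~~~~~~~~~~~~~~~~~~~~~~~~~~~~~~~~~~~~~~~~~~~~~~~~~~~~~~~~~~~~~~~~~~~~~~~~~~~~~~- :=~~~~~~~~~~~~~~~~~~~~~~~~~~~~~----~~~~
127 ~~~~~~~~~~~~~
[... 6032 characters left out ...]
=========================~=======-==============~==~~~=====================
225 ---::-======================================================================---===========~=~~~=~~~~====================
227 --=-:-===============================================================-=-===------===========~=~~~=~~~~~================-
229 :-=-::-=====================================================--------:::::::::::::::---===========~~=~~==================
231 :----:-============================================--------------:::::----==----=----::::-=======~~~~===================
233 .:-=-::-=========================================------------::::--====------------====--::-=====~~~=~~=~~~~~==========-
```

Run:
```python
from h import *
c,s=load("d1")
P=np.array([wpt(u,v,.034,c,s) for u,v in [(300,144.5),(346,144.5),(346.5,197.5),(302,199)]]);e=np.roll(P,-1,0)-P
print(P.mean(0),np.linalg.norm(e,axis=1).round(4),np.arctan2(e[:,1],e[:,0]).round(3))
x,y=P.mean(0)[:2]; go(x,y,.026,.07)
```

```text
[0.5572744  0.44042856 0.034     ] [0.0444 0.0536 0.0449 0.0552] [ 0.075 -1.469 -3.032  1.664]
shift [ 10.5   1.4 176.8] rot [ 0.001 -0.     0.005] eef [0.5566 0.4298 0.2028] yaw_toolY 0.075 q6 [ 0.51  0.38  1.54 -0.    1.22  0.44] t 19.4
```

The driver's top face spans about (300–346, 144–198), centred at (.557,.440) and square to the tool. I'll descend and grip across x.

```bash
python3 -m jog '[[0.2,10,1,40,0,0,0],[0.2,10,1,90,0,0,0],[0.2,10,1,130,0,0,0],[0.2,10,1,160,0,0,0],[0.2,10,1,174,0,0,0],[0.2,10,1,174,0,0,0],[0.2,10,1,174,0,0,0]]' 45; python3 -m jog '[[1,0,0,0,0,0,0],[1,0,0,0,0,0,0],[1,0,0,0,0,0,0],[1,0,0,0,0,0,0],[1,0,0,0,0,0,0]]' 45
```

```text
time: 20.1
eef_pos: [0.5574, 0.4412, 0.0302]
tcp_rot: [0.68, 0.734, 0.001, 0.0]
contact_force: [-0.1, -0.3, 1.1]
opening: 0.797
finger_force: 0.0
time: 20.6
eef_pos: [0.5579, 0.442, 0.0317]
tcp_rot: [0.679, 0.734, 0.003, 0.001]
contact_force: [0.1, -0.3, 7.3]
opening: 0.521
finger_force: 47.9
```

```bash
python3 -m jog '[[1,0,0,-20,0,0,0],[1,0,0,-60,0,0,0],[1,0,0,-90,0,0,0],[1,0,0,-90,0,0,0],[1,0,0,-90,0,0,0]]' 45
python3 - <<'E'
from h import *
go(.4665,.43,.1,.278); go(.4665,.337,.1,.278)
E
```

```text
time: 21.1
eef_pos: [0.5563, 0.4411, 0.1199]
tcp_rot: [0.679, 0.734, 0.001, 0.0]
contact_force: [-0.0, -0.1, -1.7]
opening: 0.519
finger_force: 47.2
shift [ -4.2 -90.4  19.8] rot [ 0.002 -0.001 -0.201] eef [0.5563 0.4411 0.1199] yaw_toolY 0.077 q6 [0.53 0.47 1.57 0.   1.1  0.45] t 21.1
shift [-96.9 -97.6  19.7] rot [ 0.002 -0.001 -0.201] eef [0.5563 0.4411 0.1199] yaw_toolY 0.077 q6 [0.53 0.47 1.57 0.   1.1  0.45] t 21.1
```

```bash
python3 -m jog '[[1,-4,-90,0,0,0,-0.2],[1,-4,-90,0,0,0,-0.2],[1,-4,-90,0,0,0,-0.2],[1,-96,-97,0,0,0,-0.2],[1,-96,-97,10,0,0,-0.2],[1,-96,-97,20,0,0,-0.2],[1,-96,-97,20,0,0,-0.2],[1,-96,-97,20,0,0,-0.2],[1,-96,-97,20,0,0,-0.2]]' 45
python3 - <<'E'
from h import *
c,s=shot("d2"); im=c["image"]; go(.4665,.337,.04,.278)
g=im.max(2).astype(int)
yaw=.278; ax=np.array([np.cos(yaw),np.sin(yaw),0]); ay=np.array([-ax[1],ax[0],0]); n=np.array([.4665,.337,.008])
for a,b in ((-1,1),(1,1),(1,-1),(-1,-1)): print("outer",proj(n+ax*.034*a+ay*.0425*b,c,s).round(1),"driver top",proj(s["eef_pos"]+ax*.023*a+ay*.0315*b+[0,0,.034-.0305],c,s).round(1))
for r in range(130,300,3): print(r,''.join(' .:-=+*#%@'[min(9,p//26)] for p in g[r,262:392]))
E
```

```text
time: 22.0
eef_pos: [0.4672, 0.3388, 0.0986]
tcp_rot: [0.602, 0.798, 0.0, 0.0]
contact_force: [1.0, 0.3, -0.7]
opening: 0.519
finger_force: 47.1
shift [-1.6 -1.3 58.8] rot [ 0.001 -0.     0.   ] eef [0.4672 0.3388 0.0988] yaw_toolY 0.278 q6 [0.45 0.24 1.92 0.   0.98 0.17] t 22.05
outer [273.4 153.8] driver top [268.8 209.3]
outer [367.7 153.7] driver top [374.8 209.2]
outer [363.  259.1] driver top [366.2 322.8]
outer [278.8 259.1] driver top [278.  322.8]
130 ++++++++++++++++++++****************************++*****************++++***+*+++***************************************++++++++****
133 +++++++++++++++++++++++***************************************************+++++***************************************+++++++++***
136 +++++++++++++++++++++++++***************************************************++****************************************++++++++++++
139 +++++++++++++++++++++++++++**********************************************+++++**************************************++++++++++++++
142 ++++++++++++++++++++++++++++++*****************************************+++++++***************+*
[... 6355 characters left out ...]
=           ....:=====:..
286 =-....          .:=++++++=-*#####+++++=+###**#=+*#*=*#*+++++++++*##*+++*+++++##*+***==**++*#*+++===++****=           ....:====:...
289 ......          .:=+*+++++:+*####+++++=+######++*#*=*####*++**#########*+*##*#**++**=+*#*+**+++#==+*#****=.          .............
292 .......         .:-++=++++-+*###*++*#*++*###*+=+*#*=*#####++**########+++*##*#####**=+*#*+####*+-=**#****=-:         .............
295 . .....          .:=++++*+-=*##*+++*##*=*##*++=+*#*+*###*+++**######*++++*#**###***+-+*#*+###*++-+*##***+=--        ..... ........
298 . ......         ..++=+*##==*#*++++**#*=*##**++**#*=*##*++++**##+*#*+++++*#**##***++=+*#*+##*+++-+*#****+==-:       .....  .......
```

The nest outline matches its prediction within 1 px (left 274, right 367, top 154). One quick check of the driver's offset along its length.

Run:
```python
from h import *
c,s=load("d2"); R=Ro.from_quat(s["tcp_rot"]); e=s["eef_pos"]
for z in (0,.028,.034):
  for b in (.0275,.0315,.0345): print(z,b,proj(e+R.apply([b,0,0])+[0,0,z-.0305],c,s).round(1), "L/R", proj(e+R.apply([b,-.023,0])+[0,0,z-.0305],c,s)[0].round(1))
```

```text
0 0.0275 [322.  195.5] L/R 279.5
0 0.0315 [322.  188.4] L/R 279.2
0 0.0345 [321.9 182.9] L/R 279.0
0.028 0.0275 [321.8 213.3] L/R 271.4
0.028 0.0315 [321.8 204.9] L/R 271.0
0.028 0.0345 [321.8 198.5] L/R 270.6
0.034 0.0275 [321.8 218. ] L/R 269.3
0.034 0.0315 [321.8 209.3] L/R 268.8
0.034 0.0345 [321.8 202.7] L/R 268.4
```

```bash
python3 -m jog '[[1,1,-1,30,0,0,0],[1,1,-1,45,0,0,0],[1,1,-1,52,0,0,0],[1,1,-1,52,0,0,0],[1,1,-1,52,0,0,0]]' 45
python3 - <<'E'
from h import *
c,s=shot("d3"); im=c["image"]; go(.4665,.337,.034,.278); e=s["eef_pos"]
R=Ro.from_quat(s["tcp_rot"]); yaw=.278; ax=np.array([np.cos(yaw),np.sin(yaw),0]); ay=np.array([-ax[1],ax[0],0]); n=np.array([.4665,.337,.008])
print("inner far L/R",proj(n-ax*.029+ay*.0375,c,s).round(1),proj(n+ax*.029+ay*.0375,c,s).round(1))
for b in (.0275,.0295,.0315): print("base far",b,proj(e+R.apply([b,-.023,0])+[0,0,-.0305],c,s).round(1),proj(e+R.apply([b,.023,0])+[0,0,-.0305],c,s).round(1))
g=im.max(2).astype(int)
for r in range(156,232,2): print(r,''.join(' .:-=+*#%@'[min(9,p//26)] for p in g[r,262:392]))
E
```

```text
time: 22.55
eef_pos: [0.466, 0.3388, 0.0469]
tcp_rot: [0.603, 0.798, 0.0, 0.0]
contact_force: [0.2, 0.6, -1.4]
opening: 0.524
finger_force: 47.1
shift [-1.9 -0.3 13.3] rot [ 0.002 -0.    -0.001] eef [0.4662 0.3389 0.0473] yaw_toolY 0.277 q6 [0.45 0.32 1.94 0.   0.88 0.18] t 22.6
inner far L/R [270.4 177.5] [373.6 177.3]
base far 0.0275 [279.5 195.6] [364.5 195.5]
base far 0.0295 [279.3 192. ] [364.6 192. ]
base far 0.0315 [279.2 188.5] [364.7 188.4]
156 +++++++++++++++++++++++++++++++++++++++++++++************+++++++*****++**++++++++++++*******************+++++++++++++***********++
158 ++++++++++++++++++++++++++++++++++++++++++++++**********************+++++++++++++++++*******************++++++++++++++*********+++
160 ++++++++++++++++++++++++++++++++++++++++++++*+*************************+++++++++++++********************++++++++++++++********++++
162 ++++++++++++++++++++++++++++++++++++++++++++****************************++++++++++++*******************+++++++++++++++*******+++++
164 ++++++++++++++++++++++++++++++++==+++++++++++****++++++++***+++++++++***++++++++++++**+++++++*******++
[... 3783 characters left out ...]
***+-:::------===========
222 ++===++===-:=%%%%#%%*==+++++#%#%%#*-=%%%%%*++*%%#+++++++++=++++=++++++++++++++++++++++-=+++=++++++*==+******+-::--:----===========
224 ==-==+====-:-#%%%%%%#==++++*%%#%%%#=*+*###+++++++==+++++++=++++=++++++++++++++++++++++-=+++=++++++*==**#***+=-::-:---:::::::::::::
226 ++++++====-:-#%%%%%%#+-=++++++=%%%#==++++++++++++==+++++++=++++=++++++++++++++++++++++==+++=+++++++==**#**+==:::------------------
228 =====++===-:-*%%%%%%#+-=++++++=%#++==++++++++++++==+++++++=++++=++++++++++++++++++++++==+++=+++++++==*##*++==:::-:::--------------
230 --===++===:::*%%%#%%#+-=+++++++++++==++++++++++++==+++++++=++++=++++++++++++++++++++++==+++=++++++=-=*##*++==:::--::--------------
```

The driver is centred across (278–365 within 271–373) and needs +1 mm along its length. Lowering and releasing.

```bash
python3 -m jog '[[1,1,0,7,0,0,0],[1,1,0,11,0,0,0],[1,1,0,13,0,0,0],[1,1,0,13,0,0,0],[1,1,0,13,0,0,0]]' 45; python3 -m jog '[[0.35,0,0,0,0,0,0],[0.35,0,0,0,0,0,0],[0.35,0,0,0,0,0,0],[0.35,0,0,-30,0,0,0],[0.35,0,0,-80,0,0,0],[0.35,0,0,-130,0,0,0],[0.35,0,0,-140,0,0,0],[0.35,0,0,-140,0,0,0],[0.35,0,0,-140,0,0,0]]'
python3 - <<'E'
from h import *
c,s=shot("d4"); go(.44,-.3,.25,.278); e=s["eef_pos"]; g=c["image"].max(2).astype(int)
yaw=.278; ax=np.array([np.cos(yaw),np.sin(yaw),0]); ay=np.array([-ax[1],ax[0],0]); n=np.array([.4665,.337,0])
for a,b in ((-1,1),(1,1),(1,-1),(-1,-1)): print("inner rim",proj(n+ax*.029*a+ay*.0375*b+[0,0,.008],c,s).round(1),"drv top",proj(n+ax*.023*a+ay*.0315*b+[0,0,.031],c,s).round(1),"fin top",proj(n+ax*.023*a+ay*.0315*b+[0,0,.037],c,s).round(1))
u,v=proj(n+[0,0,.03],c,s).astype(int); print(u-50)
for r in range(v-50,v+46,2): print(r,''.join(' .:-=+*#%@'[min(9,p//26)] for p in g[r,u-50:u+50]))
E
```

```text
time: 23.1
eef_pos: [0.4654, 0.3395, 0.0347]
tcp_rot: [0.603, 0.798, -0.0, -0.0]
contact_force: [-2.7, -1.8, 7.6]
opening: 0.526
finger_force: 48.0
time: 24.0
eef_pos: [0.4644, 0.339, 0.1718]
tcp_rot: [0.603, 0.798, -0.001, -0.001]
contact_force: [-0.4, 0.1, -0.5]
opening: 0.649
finger_force: 0.0
shift [-607.9 -198.   -77.9] rot [-0.004  0.001 -0.001] eef [0.4639 0.3387 0.1708] yaw_toolY 0.277 q6 [0.45 0.14 1.89 0.   1.11 0.18] t 24.05
inner rim [293.9 147.8] drv top [298.3 158. ] fin top [297.8 159.2]
inner rim [354.7 147.8] drv top [350.4 158. ] fin top [351.  159.2]
inner rim [352.8 221.3] drv top [348.8 224.4] fin top [349.3 226.8]
inner rim [295.8 221.4] drv top [299.9 224.4] fin top [299.5 226.9]
274
141 ++++++++++++++++++++====================================++==========+++++++=++++++++++***+++++++++++
143 +++++++++++++++++++++++++=============++++=========+++++++++++++++++++==============--=+++++++++++++
145 ++++++++++++++++++++++++++++++++++++++++++++++++++++++++++++++++++++++++++++++++++**#*=+***+++++++++
147 +++++++++++++++++++=--:-----------------------------------------=
[... 3955 characters left out ...]
----====================================-----==----=--================
225 =================----------------------------------------------------------------==-==========--==--
227 =========================================================-------------========---=========----------
229 ======================================---===========-----------------========-------======----------
231 =============================-=-====------------======----------=============------========---------
233 ===========-=============-----------------------========-------===============--=-========----------
235 ==========-=-===========---------------------------=====--------==============----========--------==
```

The driver is inside the rim with even dark margins all round. I'll clear the arm and check the bottle (top and side cameras) and the cap numerically.

```bash
python3 -m jog '[[0.35,-100,-20,-75,0,0,0],[0.35,-200,-60,-75,0,0,0],[0.35,-607,-180,-75,0,0,0],[0.35,-607,-180,-75,0,0,0],[0.35,-607,-180,-75,0,0,0],[0.35,-607,-180,-75,0,0,0],[0.35,-607,-180,-75,0,0,0],[0.35,-607,-180,-75,0,0,0],[0.35,-607,-180,-75,0,0,0],[0.35,-607,-180,-75,0,0,0],[0.35,-607,-180,-75,0,0,0],[0.35,-607,-180,-75,0,0,0]]'
python3 - <<'E'
from h import *
c,s=load("w5"); print("cap dome",wpt(325,155,.029,c,s).round(4),"rim",wpt(323,146,.008,c,s).round(4))
for nm in ("top","side"):
    c=imaging.read_camera(nm); cv2.imwrite(f"pics/{nm}9.png",c["image"]); im=c["image"].astype(int)
    def pr(X): p=c["R"]@np.array(X)+c["t"]; return (c["cx"]+c["fx"]*p[0]/p[2]).round(1),(c["cy"]+c["fy"]*p[1]/p[2]).round(1)
    for z in (.003,.073,.105): print(nm,z,pr([.579,.3445,z]))
    u,v=map(int,pr([.579,.3445,.055])); print("u0",u-30)
    for r in range(v-26,v+26): print(r,''.join('o' if p[2]>p[0]*1.4+8 else ' .:-=+*#%@'[min(9,p.max()//26)] for p in im[r,u-30:u+30]))
E
```

```text
time: 25.25
eef_pos: [0.4574, -0.2495, 0.2428]
tcp_rot: [0.603, 0.798, 0.0, -0.002]
contact_force: [0.7, -0.5, 0.1]
opening: 0.648
finger_force: 0.0
cap dome [0.5724 0.2292 0.029 ] rim [0.5775 0.231  0.008 ]
top 0.003 (np.float64(216.5), np.float64(175.2))
top 0.073 (np.float64(212.1), np.float64(171.2))
top 0.105 (np.float64(210.0), np.float64(169.2))
u0 183
146 ************************+++++=:::-:::.=*********************
147 *****************************++++=:::=**********************
148 *********************************+++++**********************
149 ************************************************************
150 ************************************************************
151 ************************************************************
152 ************************************************************
153 ************************************************************
154 ********************************************+++*************
155 *********************************+++++*++*+++++*************
156 **************************++++**+++++++++++++++*************
157 ******************+
[... 5478 characters left out ...]
***#######*++=-..o=+*######*=-=++*#####*##########
277 ######******######%##+++=:.o-+**###**=-=+++#################
278 ######******#####%%%#*+++=-:o==+++++=-=++=*%#*##############
279 ######*****######%%###*=+++----oooo-==++=+*##*########%%####
280 ######****########%####+==++++======++====+**########%%%###*
281 ######****#######%%%%###*+==+++++=======+++**########%%####*
282 ####*******#######%%%%%%#*+=-=========++*****#######%%#####*
283 ####*******#######%%%%%%%#**+++=+++++*******#########%#*#%%*
284 ####******#########%%%########****##################%##**%#*
285 ####*****#######################################%%%%%###*#**
286 ####*****#######################################%%%%%##*+++*
```

The bottle stands upright in both views. One last numerical check that the cap's brim is inside its rim, using the saved w5 and the new top picture.

Run:
```python
from h import *
c,s=load("w5"); im=cv2.imread("pics/w5.png").max(2).astype(int)
n=[.577,.230]
print("nest in L/R/far/near",*[proj([n[0]+a,n[1]+b,.008],c,s).round(1) for a,b in ((0,.042),(0,-.042),(.042,0),(-.042,0))])
print("brim L/R/far/near",*[proj([n[0]+a,n[1]+b,.015],c,s).round(1) for a,b in ((0,.036),(0,-.036),(.036,0),(-.036,0))])
print("dome L/R/far/near",*[proj([n[0]+a,n[1]+b,.029],c,s).round(1) for a,b in ((0,.022),(0,-.022),(.022,0),(-.022,0))])
for r in range(96,200,3): print(r,''.join(' .:-=+*#%@'[min(9,max(0,(p-15)//9))] for p in im[r,270:380]))
```

```text
nest in L/R/far/near [278.5 146.8] [369.5 147.1] [324.2 100.8] [323.9 190.7]
brim L/R/far/near [284.  147.7] [364.1 148. ] [324.2 107.4] [323.9 186.4]
dome L/R/far/near [298.3 149.7] [349.9 149.8] [324.2 123.9] [324.  174.8]
96 @@@@@@@@@@@@@@@@@@@@@@@@@@@@@@@@@@%@@@@@@@%##%%%%%%%@@@@@%###%%%@@@@@@@@@@@@@@@@@@@@@@@@@@@@@@@@@@@@@@@@@@@@@@
99 @@@@@@@@@@@@@@@@@@@@@@@@@@@@@@@@@@@%@@@@@@@@@@%%%%%%%%%%%%%%%@@@@@@@@@@%%%%@@@@@@@@@@@@@@@@@@@@@@@@@@@@@@@@@@@
102 @@@@@@@@@@@@@@@@@@@@@@@@@@@%#%@@@@@%%%#*++==-----:::::::------=-=++*#%%%%%@@@@%%%@@@@@@@@@@@@@@@@@@@@@@@@@@@@@
105 @@@@@@@@@@@@@@@@@@@@@@@##@@@@%%#+===-:::::::::::::::::::::::::::::::::-==+*#%%@@@@%#%@@@@@@@@@@@@@@@@@@@@@@@@@
108 @@@@@@@@@@@@@@@@@@@%%@@@%%#+==-:::::::::::::::::::::::::::::::::::::::::::::===*%%@@@@%%@@@@@@@@@@@@@@@@@@@@@@
111 @@@@@@@@@@@@@@@@@%@@@%#+--=-::::::::::::::::::::::::::::::::::::::::::::::::::::--=*#%@@@@@@@@@@@@@@@@@@@@@@@@
114 @@@@@@@@@@@@@%%@@@%%+=-::::::::::::::::::::::::::::::---::::::::::::::::::::::::::::-=*%%@@%#@@@@@@@@@@@@@@@@@
117 @@@@@@@@@@@%%%@%%*==::::.:::::::::::::::--===+==================+===
[... 2447 characters left out ...]
@@@@@@@@@@
183 @@@@@@@@@@@@@@@@@@@@@@@@@@@@%+==================================================+#@%%%@@@@@@@@@@@@@@@@@@@@@@@@
186 @@@@@@@@@@@@@@@@@@@@@@@@@@@@%%@@%%+=============================++==========+####%@@@@@@@@@@@@@@@@@@@@@@@@@@@@
189 @@@@@@@@@@@@@@@@@@@@@@@@@@@@@@#%%%%@@@@#==============================+**#%%%%@@@@@@@@@@@@@@@@@@@@@@@@@@@@@@@@
192 @@@@@@@@@@@@@@@@@@@@@@@@@@@@@@@@@@@@@%#%%%%%%%###*#***+*******#####%%%%#@@@@@@@@@@@@@@@@@@@@@@@@@@@@@@@@@@@@@@
195 @@@@@@@@@@@@@@@@@@@@@@@@@@@@@@@@@@@@@@@@@@@@@@@@@@@%%%#@%%%%%%@@@@@@@%%@@@@@@@@@@@@@@@@@@@@@@@@@@@@@@@@@@@@@@@
198 @@@@@@@@@@@@@@@@@@@@@@@@@@@@@@@@@@@@@@@@@@@@@@@@@@@@@@@@@##%@@@@@@@@@@%%#@@@@@@@@@@@@@@@@@@@@@@@@@@@@@@@@@@@@%
```

The saved picture shows the cap sitting about 6 mm towards the robot, touching or riding the near rim. I'll regrip it across x to centre it.

Run:
```python
from h import *
go(.577,.23,.2,0); go(.50,.1,.2,0)
```

```text
shift [433.3 244.3  43.3] rot [-0.003 -0.001  0.271] eef [ 0.4575 -0.2529  0.2433] yaw_toolY 0.271 q6 [-0.7  -0.05  1.95 -0.    1.25 -0.97] t 25.35
shift [328.6 135.4  43.4] rot [-0.003 -0.001  0.271] eef [ 0.4575 -0.2529  0.2433] yaw_toolY 0.271 q6 [-0.7  -0.05  1.95 -0.    1.25 -0.97] t 25.35
```

```bash
python3 -m jog '[[0.25,329,136,0,0,0,0.27],[0.25,329,136,0,0,0,0.27],[0.25,329,136,0,0,0,0.27],[0.25,329,136,0,0,0,0.27],[0.25,329,136,0,0,0,0.27],[0.25,329,136,0,0,0,0.27],[0.25,433,244,40,0,0,0.27],[0.25,433,244,40,0,0,0.27],[0.25,433,244,40,0,0,0.27],[0.25,433,244,40,0,0,0.27],[0.25,433,244,40,0,0,0.27],[0.25,433,244,40,0,0,0.27]]' 25
python3 - <<'E'
from h import *
c,s=shot("c1"); im=c["image"].max(2).astype(int); go(.577,.23,.035,0)
n=[.577,.230]
D=((-1,0),(1,0),(0,1),(0,-1))
for nm,r,z in (("nest in",.042,.008),("brim",.036,.015),("dome base",.022,.015)): print(nm,"L/R/far/near",*[proj([n[0]+a*r,n[1]+b*r,z],c,s).round(1) for a,b in D])
u,v=proj([*n,.01],c,s).astype(int); print(u-55)
for r in range(v-50,v+52,3): print(r,''.join(' .:-=+*#%@'[min(9,max(0,(p-15)//9))] for p in im[r,u-55:u+55]))
E
```

```text
time: 26.55
eef_pos: [0.5735, 0.2366, 0.2021]
tcp_rot: [0.704, 0.711, -0.003, -0.002]
contact_force: [-0.9, 0.0, -1.3]
opening: 0.755
finger_force: 0.0
shift [ -5.1   4.  168.2] rot [-0.004  0.001  0.009] eef [0.5737 0.2353 0.2032] yaw_toolY 0.009 q6 [ 0.23  0.21  1.75 -0.    1.19  0.22] t 26.6
nest in L/R/far/near [287.6 181.9] [365.3 182.7] [327.  143.4] [326.  218.7]
brim L/R/far/near [292.5 183.5] [360.5 184.3] [326.9 150. ] [326.1 215.9]
dome base L/R/far/near [305.7 183.7] [347.3 184.1] [326.8 163.4] [326.2 203.7]
271
132 @@@@@@@@@@@@@@@@@@@@@@@@@@@@@@@@@@@@@@@@@@@@@@@@@@@@@@@@@@@@@@@@@@@@@@@@@@@@@@@@@@@@@@@@@@@@@@@@@@@@@@@@@@@@@@
135 @@@@@@@@@@@@@@@@@@@@@@@@@@@@@@@@@@@@@@@@@@@@@@@@@@@@@@@@@@@@@@@@@@@@@@@@@@@@@@@@@@@@@@@@@@@@@@@@@@@@@@@@@@@@@@
138 @@@@@@@@@@@@@@@@@@@@@@@@@@@@@@@@@@@@@@@@@@@@@@@@@@@@@@@@@%%%*%%@@@@@@@@@@@@@@@@@@@@@@@@@@@@@@@@@@@@@@@@@@@@@@@
141 @@@@@@@@@@@@@@@@@@@@@@@@@@@@@@@@@@@@@@@@@@@@@@@@@@@@@@@@@@@@@@@@@@@@@@@@%@@@@@@@@@@@@@@@@@@@@@@@@@@@@@@@@@@@@@
144 @@@@@@@@@@@@@@@@@@@@@@@@@@@@@@@@@@@@@@@@@@@@@@%*@+=============**+@@@@@@@@@@@@#%@@@@@@@@@@@@@@@@@@@@@@@@@@
[... 2639 characters left out ...]
@@@@@@@@@@
216 @@@@@@@@@@@@@@@@@@@@@@@@@@@@@@@@@@@@@@@@@@@##*++++++*##**##+*##+++++#%%@@@@@@@@@@@@@@@@@@@@@@@@@@@@@@@@@@@@@@@
219 @@@@@@@@@@@@@@@@@@@@@@@@@@@@@@@@@@@@@@@@@@@@@@@@@@@@@@@@@@@@@@@@@@@@@@@@@@@@@@@@@@@@@@@@@@@@@@@@@@@@@@@@@@@@@@
222 @@@@@@@@@@@@@@@@@@@@@@@@@@@@@@@@@@@@@@@@@@@@@@@@@@@@@@@@@@@@@@@@@@@@@@@@@@@@@@@@@@@@@@@@@@@@@@@@@@@@@@@@@@@@@@
225 @@@@@@@@@@@@@@@@@@@@@@@@@@@@@@@@@@@@@@@@@@@@@@@@@@@@@@@@@@@@@@@@@@@@@@@@@@@@@@@@@@@@@@@@@@@@@@@@@@@@@@@@@@@@@@
228 @@@@@@@@@@@@@@@@@@@@@@@@@@@@@@@@@@@@@@@@@@@@@@@@@@@@@@@@@%%%#####################%%%%%%%%#####%%##%###########
231 @@@@@@@@@@@@@@@@@@@@@@@@@@@@@@@@@@@@@@@@@@@@@@@@@@@@@@@@%%%%####################%%%%%%%%%%%%%%#%%%%%##########
```

The cap's brim is at the left wall (287–354 within 288–365), 6 mm towards −x. I'll regrip it with the fingers along x.

```bash
python3 -m jog '[[0.25,-5,-1,50,0,0,0],[0.25,-5,-1,100,0,0,0],[0.25,-5,-1,140,0,0,0],[0.25,-5,-1,160,0,0,0],[0.25,-5,-1,168,0,0,0],[0.25,-5,-1,168,0,0,0]]' 25; python3 -m jog '[[1,0,0,0,0,0,0],[1,0,0,0,0,0,0],[1,0,0,0,0,0,0],[1,0,0,0,0,0,0],[1,0,0,-15,0,0,0],[1,0,0,-25,0,0,0],[1,0,0,-25,0,0,0],[1,0,0,-25,0,0,0]]' 25
python3 - <<'E'
from h import *
c,s=shot("c2"); im=c["image"].max(2).astype(int); go(.577,.23,.034,0)
e=s["eef_pos"]; n=[.577,.230]; D=((-1,0),(1,0),(0,1))
print("nest in L/R/far",*[proj([n[0]+a*.042,n[1]+b*.042,.008],c,s).round(1) for a,b in D])
print("brim L/R/far",*[proj([e[0]+a*.036,e[1]+b*.036,e[2]-.017],c,s).round(1) for a,b in D])
for r in range(150,262,3): print(r,''.join(' .:-=+*#%@'[min(9,max(0,(p-15)//9))] for p in im[r,255:390]))
E
```

```text
time: 27.2
eef_pos: [0.5733, 0.2287, 0.037]
tcp_rot: [0.705, 0.709, -0.001, -0.0]
contact_force: [-0.3, -0.3, 0.8]
opening: 0.748
finger_force: 0.0
time: 28.0
eef_pos: [0.5743, 0.2303, 0.0633]
tcp_rot: [0.705, 0.71, 0.0, 0.0]
contact_force: [0.4, 0.2, -1.1]
opening: 0.001
finger_force: 0.0
shift [-0.2  3.2 28.5] rot [-0.     0.     0.007] eef [0.5738 0.2302 0.0625] yaw_toolY 0.007 q6 [0.22 0.37 1.83 0.   0.94 0.21] t 28.05
nest in L/R/far [261.3 225.5] [390.1 226.1] [326.5 161.6]
brim L/R/far [254.5 251.9] [388.6 252.7] [321.9 187.2]
150 @@@@@@@@@@@@@@@@@@@@@@@@@@@@@@@@@@@@@@@@@@@@@@@@@@@@@@@@@@@@@@@@@@@@@@@@@@@@@@@@@@@@@@@@@@@@@@@@@@@@@@@@@@@@@@@@@@@@@@@@@@@@@@@@@@@@@@@
153 @@@@@@@@@@@@@@@@@@@@@@@@@@@@@@@@@@@@@@@@@@@@@@@@@@@@@@@#**#%@@@@@@@@@@@@@@@@@@@@@@@@@@#*%@@@@@@@@@@@@@@@@@@@@@@@@@@@@@@@@@@@@@@@@@@@@@@
156 @@@@@@@@@@@@@@@@@@@@@@@@@@@@@@@@@@@@@@@@@@@@%*#%@@@@@@@@@@@@@@@@@@@@@@@@@@@@@@@@@@@@@@@@@@@@@@%***+*#@@@@@@@@@@@@@@@@@@@@@@@@@@@@@@@@@@
159 @@@@@@@@@@@@@@@@@@@@@@@@@@@@@@@@@@@@@@@#%@@@@@@@@@@@@@@@@@@@@@@@@@@@@@@@@@@@@@@@@@@@@@@@@@@@@@@@@@@@@@@##%@@@@@@@@@@@@@@@@@@@@@@@@@@@@@

[... 4059 characters left out ...]

249 @@@@@@@@@@@@@@@*+++++++*++**++++++*+-:-============+++*#%%%%%%%%#-:....:#%%%%%%%%%*++++++===++++++++++++++++++++=-::::::::::=+++#@@@@@@
252 @@@@@@@@@@@@@@@@%*+++++++++++++++****+-:-==-::::::::::*#%%%%%%%%#-.....-#%%%%%%%%%*=:::::::::-+++++++++++****+=----::-:::=++++*%@@@@@@@
255 @@@@@@@@@@@@@@@@@@@#+++*+++++++++++****+=:......:.:.::#%%%%%%%%%#:......*%%%%%%%%%%=...........:-=++++++++++=-::::::::-+*+++#@@@@%@@@@@
258 @@@@@@@@@@@@@@@@@@@@@%*+++++++*****++++=:..:.:......:-#%%%%%%%%%#:......*%%%%%%%%%%+:..:........:-++++++=-:::::::::-=++++*%@@@@@@@@@@@@
261 @@@@@@@@@@@@@@@@@@@@@@@@*+++++++++++++=-::::::::::::-+#%%%%%%%%%#:......*%%%%%%%%%%*-::::::::::::-=++==-:::::::-+**++++%@@@@@@@@@@@@@@@
```

The jaws closed above the dome: at TCP z 0.037 they slid off, leaving the cap unharmed. I'll repeat it 5 mm lower.

```bash
python3 -m jog '[[0.25,0,-2,0,0,0,0],[0.25,0,-2,0,0,0,0],[0.25,0,-2,0,0,0,0],[0.25,0,-2,0,0,0,0],[0.25,0,-2,15,0,0,0],[0.25,0,-2,26,0,0,0],[0.25,0,-2,30,0,0,0],[0.25,0,-2,30,0,0,0]]' 25; python3 -m jog '[[1,0,0,0,0,0,0],[1,0,0,0,0,0,0],[1,0,0,0,0,0,0],[1,0,0,0,0,0,0],[1,0,0,0,0,0,0]]' 25
```

```text
time: 28.85
eef_pos: [0.5709, 0.2298, 0.0307]
tcp_rot: [0.705, 0.71, -0.001, -0.001]
contact_force: [0.3, 0.3, -0.4]
opening: 0.751
finger_force: 0.0
time: 29.35
eef_pos: [0.5726, 0.2303, 0.0333]
tcp_rot: [0.705, 0.71, 0.001, 0.0]
contact_force: [0.5, -0.6, 1.1]
opening: 0.425
finger_force: 24.0
```

Gripped (opening .425, as at the first grasp). I'll lift 12 mm, shift it over the nest centre and look.

```bash
python3 -m jog '[[1,0,0,-8,0,0,0],[1,0,0,-14,0,0,0],[1,0,3,-14,0,0,0],[1,0,5,-14,0,0,0],[1,0,5,-14,0,0,0],[1,0,5,-14,0,0,0]]' 25
python3 - <<'E'
from h import *
c,s=shot("c3"); im=c["image"].max(2).astype(int); go(.577,.23,.034,0)
e=s["eef_pos"]; n=[.577,.230]; D=((-1,0),(1,0),(0,1))
print("nest in L/R/far",*[proj([n[0]+a*.042,n[1]+b*.042,.008],c,s).round(1) for a,b in D])
for dy in (-.004,0,.004): print("brim L/R/far",dy,*[proj([e[0]+a*.036,e[1]+dy+b*.036,e[2]-.017],c,s).round(1) for a,b in D])
for r in range(150,262,3): print(r,''.join(' .:-=+*#%@'[min(9,max(0,(p-15)//9))] for p in im[r,245:400]))
E
```

```text
time: 29.95
eef_pos: [0.577, 0.2301, 0.0463]
tcp_rot: [0.705, 0.71, -0.0, -0.0]
contact_force: [-0.2, -1.1, -0.5]
opening: 0.429
finger_force: 23.6
shift [-0.1  0.1 12.2] rot [-0.001  0.     0.007] eef [0.5769 0.2301 0.0462] yaw_toolY 0.007 q6 [0.22 0.4  1.83 0.   0.91 0.21] t 30.0
nest in L/R/far [252.1 235.7] [391.7 236.6] [322.2 166.8]
brim L/R/far -0.004 [255.2 258.4] [388.  259.2] [321.9 195. ]
brim L/R/far 0 [254.6 251.9] [388.7 252.7] [322.  187.2]
brim L/R/far 0.004 [254.  245.2] [389.4 246. ] [322.  179.2]
150 @@@@@@@@@@@@@@@@@@@@@@@@@@@@@@@@@@@@@@@@@@@@@@@@@@@@@@@@@@@@@@@@@@@@@@@@@@@@@@@@@@@@@@@@@@@@@@@@@@@@@@@@@@@@@@@@@@@@@@@@@@@@@@@@@@@@@@@@@@@@@@@@@@@@@@@@@@@
153 @@@@@@@@@@@@@@@@@@@@@@@@@@@@@@@@@@@@@@@@@@@@@@@@@@@@@@@@@@@@@@@@@@@@@@@@@@@@@@@@@@@@@@@@@@@@@@@@@@@@@@@@@@@@@@@@@@@@@@@@@@@@@@@@@@@@@@@@@@@@@@@@@@@@@@@@@@@
156 @@@@@@@@@@@@@@@@@@@@@@@@@@@@@@@@@@@@@@@@@@@@@@@@@@@@@@@@@@@@@@@@%*++**************++++++++++%@@@@@@@@@@@@@@@@@@@@@@@@@@@@@@@@@@@@@@@@@@@@@@@@@@@@@@@@@@@@@@
159 @@@@@@@@@@@@@@@@@@@@@@@@@@@@@@@@@@@@@@@@@@@@@@@@@@@@@%##%@@@@@@@@@@@@@@@@@@@@@@@@@@@@@@@@@@@@@@
[... 4800 characters left out ...]
+++++++++++==--:::::.....-%%%%%%%%%%#=====+++++==+#@@@@@@@@@
252 @@@@%%%%%%%#*+===-------*%%%%%%%%%%=:.....::-----=++++++++++++++++++++++======++++++++++++++++++++++++++++++=--::::.....:=#%%%%%%%%#*---:--==+++%@@@@@@@@@@
255 %%%%%%%%%%%%#=:::::::..+#%%%%%%%%%+:......::--:-=+++++++++++++++++++++++++++++======++++++++++++++++++=++++++=-----:......+#%%%%%%%%#+:::::::::+@@@%@@@@@@@
258 @@@@@@@@%%%*::::::::::=#%%%%%%%%%*:.......::::-=+++++++++++++++++++++++++++++++++======+++++++++++++++++++++++=-:::........*%%%%%%%%%%+::::::::::+@@@@@@@@@
261 @@@@@@@@@%+::::::::::=#%%%%%%%%%#:........::::-====+++++++++++++++++=+++++++++++++++++++++++++++++=++++++++++++-:::........:*%%%%%%%%%%+::::::::::=%@@@@@@@
```

The cap is centred now (brim 259–386, nest 252–392, far edges as predicted). Lowering, releasing, retracting and rechecking.

```bash
python3 -m jog '[[1,0,0,7,0,0,0],[1,0,0,11,0,0,0],[1,0,0,13,0,0,0],[1,0,0,13,0,0,0]]' 25; python3 -m jog '[[0.25,0,0,0,0,0,0],[0.25,0,0,0,0,0,0],[0.25,0,0,0,0,0,0],[0.25,0,0,-40,0,0,0],[0.25,0,0,-90,0,0,0],[0.25,0,0,-140,0,0,0],[0.25,0,0,-165,0,0,0],[0.25,0,0,-165,0,0,0],[0.25,0,0,-165,0,0,0]]'
python3 - <<'E'
from h import *
c,s=shot("c4"); im=c["image"].max(2).astype(int); go(.45,-.25,.24,0)
n=[.577,.230]; D=((-1,0),(1,0),(0,1),(0,-1))
for nm,r,z in (("nest in",.042,.008),("brim",.036,.015),("dome base",.022,.015)): print(nm,"L/R/far/near",*[proj([n[0]+a*r,n[1]+b*r,z],c,s).round(1) for a,b in D])
u,v=proj([*n,.01],c,s).astype(int); print(u-55)
for r in range(v-46,v+46,3): print(r,''.join(' .:-=+*#%@'[min(9,max(0,(p-15)//9))] for p in im[r,u-55:u+55]))
E
```

```text
time: 30.4
eef_pos: [0.5768, 0.2301, 0.0333]
tcp_rot: [0.705, 0.71, -0.0, -0.0]
contact_force: [-0.3, -0.6, -0.5]
opening: 0.43
finger_force: 23.8
time: 31.3
eef_pos: [0.5771, 0.2302, 0.1989]
tcp_rot: [0.705, 0.71, 0.0, 0.0]
contact_force: [0.0, 0.1, -0.8]
opening: 0.746
finger_force: 0.0
shift [-479.1 -129.7  -42.4] rot [-0.002  0.001  0.007] eef [0.5762 0.23   0.1971] yaw_toolY 0.007 q6 [ 0.22  0.21  1.76 -0.    1.17  0.21] t 31.35
nest in L/R/far/near [282.6 177.2] [361.3 177.7] [322.2 137.9] [321.7 214.6]
brim L/R/far/near [287.4 178.8] [356.4 179.2] [322.1 144.5] [321.7 211.6]
dome base L/R/far/near [300.8 178.8] [343.1 179. ] [322. 158.] [321.8 199.1]
266
131 @@@@@@@@@@@@@@@@@@@@@@@@@@@@@@@@@@@@@@@@@@@@@@@@@@@@@@@@@@@@@@@@@@@@@@@@@@@@@@@@@@@@@@@@@@@@@@@@@@@@@@@@@@@@@@
134 @@@@@@@@@@@@@@@@@@@@@@@@@@@@@@@@@@@@@@@@@@@@@@@@@@@@@@@@@@@@@@@@@@@@@@@@@@@@@@@@@@@@@@@@@@@@@@@@@@@@@@@@@@@@@@
137 @@@@@@@@@@@@@@@@@@@@@@@@@@@@@@@@@@@@@@@@@@@@@@@@@@@@@@@@@@@@@@@@@@@@@@@@@@@@@@@@@@@@@@@@@@@@@@@@@@@@@@@@@@@@@@
140 @@@@@@@@@@@@@@@@@@@@@@@@@@@@@@@@@@@@@@@@@@@*+++===================+++##@@@@@@@@@@
[... 2434 characters left out ...]
@@@@@@@@@@
206 @@@@@@@@@@@@@@@@@@@@@@@@@@@@@@@@@#+++=-:--====++++++++++++++++***+++++===-::=+++#@@@@@@@@@@@@@@@@@@@@@@@@@@@@@
209 @@@@@@@@@@@@@@@@@@@@@@@@@@@@@@@@@@@@@%#***+=+=-:----=============----=+**#**%@@@@@@@@@@@@@@@@@@@@@@@@@@@@@@@@@
212 @@@@@@@@@@@@@@@@@@@@@@@@@@@@@@@@@@@@@@@@@@@@@%#*+*++*********+++++*##%@@@@@@@@@@@@@@@@@@@@@@@@@@@@@@@@@@@@@@@@
215 @@@@@@@@@@@@@@@@@@@@@@@@@@@@@@@@@@@@@@@@@@@@@@@@@@@@@@@@@@@@@@@@@@@@@@@@@@@@@@@@@@@@@@@@@@@@@@@@@@@@@@@@@@@@@@
218 @@@@@@@@@@@@@@@@@@@@@@@@@@@@@@@@@@@@@@@@@@@@@@@@@@@@@@@@@@@@@@@@@@@@@@@@@@@@@@@@@@@@@@@@@@@@@@@@@@@@@@@@@@@@@@
221 @@@@@@@@@@@@@@@@@@@@@@@@@@@@@@@@@@@@@@@@@@@@@@@@@@@@@@@@@@@@@@@@@@@@@@@@@@@@@@@@@@@@@@@@@@@@@@@@@@@@@@@@@@@@@@
```

The cap now has floor visible all round. Given that lesson, I'll run the same numeric check on the relay from the saved picture.

Run:
```python
from h import *
c,s=load("w9"); im=cv2.imread("pics/w9.png").max(2).astype(int)
yaw=-.288; ax=np.array([np.cos(yaw),np.sin(yaw),0]); ay=np.array([-ax[1],ax[0],0]); n=np.array([.457,.237,0])
for a,b in ((-1,1),(1,1),(1,-1),(-1,-1)): print("inner",proj(n+ax*.02*a+ay*.02*b+[0,0,.008],c,s).round(1),"outer",proj(n+ax*.025*a+ay*.025*b+[0,0,.008],c,s).round(1),"relay top",proj(n+ax*.014*a+ay*.014*b+[0,0,.029],c,s).round(1),"relay base",proj(n+ax*.014*a+ay*.014*b+[0,0,.003],c,s).round(1))
for r in range(134,192): print(r,''.join(' .:-=+*#%@'[min(9,max(0,(p-8)//9))] for p in im[r,280:355]))
```

```text
inner [295.7 142.1] outer [290.5 137.1] relay top [300.7 151.2] relay base [302.2 147.5]
inner [336.9 142.1] outer [342.1 137. ] relay top [331.5 151.2] relay base [330.5 147.5]
inner [336.3 182. ] outer [341.2 186.8] relay top [331.2 181.1] relay base [330.2 175. ]
inner [296.3 182. ] outer [291.4 186.8] relay top [301.  181.1] relay base [302.5 175. ]
134 @@@@@@@@@@@@@@@@@@@@@@@@@@@@@@@@@@@@@@@@@@@@@@@@@@@@@@@@@@@@@@@@@@@@@@@@@@@
135 @@@@@@@@@@@@@@@@@@@@@@@@@@@@@@@@@@@@@@@@@@@@@@@@@@@@@@@@@@@@@@@@@@@@@@@@@@@
136 @@@@@@@@@@@@@@@@@@@@@@@@@@@@@@@@@@@@@@@@@@@@@@@@@@@@@@@@@@@@@@@@@@@@@@@@@@@
137 @@@@@@@@@@@@@@@@@@@@@@%%%%%#####%#%%####%%#%%%@@@%%#@@@@@@%@@@@@@@@@@@@@@@@
138 @@@@@@@@@@@@@@@@@@@@@@@@@@@@@@@@@@@@@@@@@@@@@@@@@@@@@@@@%%%%%%@@@@@@@@@@@@@
139 @@@@@@@@@@@@@@@@@@@@@@@@@@@@@@@@@@@@@@@@@@@@@@@@@@@@@@@@@@@@@@@@@@@@@@@@@@@
140 @@@@@@@@@@@@@@@@@@@@@@@@@@@@@@@@@@@@@@@@@@@@@@@@@@@@@@@@@@@@@@@@@@@@@@@@@@@
141 @@@@@@@@@@@@@@@@@@@@@@@@@@@@@@@@@@@@@@@@@@@@@@@@@@@@@@@@@@@@@@@@@@@@@@@@@@@
142 @@@@@@@@@@@@@@@@@#%@@%#%%%@@@%@@@@@@@@@@@@@@@@@@####%%%%%%@@@@@@@@@@@@@@@@@
143 @@@@@@@@@@@@@@@@@#++
[... 3195 characters left out ...]
%%%%%%%%%#################*##########%%%%%@@@@%@@@@@@@@@@@@@
184 @@@@@@@@@@@%%%%%%%%%%%%%%@@@@@@@@@@@@@@@@@@@@@@@@@@@@@@@@@@@@%@@@@@@@@@@@@@
185 @@@@@@@@@@%#%%%%%%%%%%%%%@@@@@@@@@@@@@@@@@@@@@@@@@@@@@@@@@@@@%@@@@@@@@@@@@@
186 @@@@@@@@@@@%%%%%%#####%%%@@@@@@@@@@@@@@@@@@@@@@@@@@@@@@@@@@@@@@@@@@@@@@@@@@
187 @@@@@@@@@@@@@@@@%%%%%%@@@@@@@@@@@@@@@@@@@@@@@@@@@@@@@@%%%@@@@@@@@@@@@@@@@@@
188 @@@@@@@@@@@@@@@@@@@@@@@@@@@@@@@@@@@@@@@@@@@@@@@@@@@@@@@@@@@@@@@@@@@@@@@@@@@
189 @@@@@@@@@@@@@@@@@@@@@@@@@@@@@@@@@@@@@@@@@@@@@@@@@@@@@@@@@@@@@@@@@@@@@@@@@@@
190 @@@@@@@@@@@@@@@@@@@@@@@@@@@@@@@@@@@@@@@@@@@@@@@@@@@@@@@@@@@@@@@@@@@@@@@@@@@
191 @@@@@@@@@@@@@@@@@@@@@@@@@@@@@@@@@@@@@@@@@@@@@@@@@@@@@@@@@@@@@@@@@@@@@@@@@@@
```

```bash
python3 -c "
from plant import workorder; print(workorder.sign_off())"
```

```text
the job is handed in; nothing more can be done
None
```

The job is handed in at about 31 s: by my camera checks the dust cap, relay, bottle and driver unit each stand upright inside their matching nest, though the cap first landed about 6 mm off, so I regripped and recentred it last, after the other three; I don't have the verdict.

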